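Fetch the salt mill from behind the tin and the canister

ROBOT

A 6-joint arm with a two-finger parallel gripper is mounted at the origin on a cart in front of the work surface, level with it; the furniture and walls round the work are solid. World frame = base frame: x ahead of the robot, y to its left, z up, the work surface at z = 0. Lengths are in m, angles in degrees, forces in N, time in s.
With the tool pointing down it reaches from about 0.375 to 0.9 m from the base axis. Payload 3.1 kg.
Tool frame: the origin (TCP) lies on the centre line of the jaws, within the pads' length; the fingertips stand 17 mm ahead of it and the grasp point (between the pads) lies 2 mm behind it; z points along the fingers, y is the line along which they close (so a half turn about z gives the same grasp; the last joint's range is limited). The gripper opens to 87 mm and grips with 3 to 60 N. Pads are 19 mm wide; open, the fingers measure 117 mm over their backs; the gripper's body (75 mm by 190 mm) begins 51 mm behind the grasp point.
Start: joints at [63.111, 30.224, 82.088, -0, 67.689, -10.227], TCP at [0.179, 0.599, 0.216] pointing down, gripper open.
Joint ranges: [-176.69, 176.69], [-43.24, 126.21], [12.49, 139.97], [-82, 262], [0, 151.66], [-163.58, 163.58]. Speed limits (degrees/s): [159.86, 159.86, 180, 180, 180, 180].

INTERFACE

Orientations are given as a 3x3 rotation matrix whose columns are the frame's x, y, z axes.
In Python, from rig import bot, imaging, finder gives the robot as it stands. The module is installed in compiled form; this text tells all that it offers.
- The arm moves only by the tool play_rows, never from a script. Its argument "motion" is a list that holds one entry, the list of rows, each a list of 6 numbers: the shift along the tool's x, y, z in shares of 1 m (1.0 is 1 m), then the turn, a rotation vector about the tool's x, y, z in fractions of the full range, 1 being 360 degrees. In form: [[[dx, dy, dz, wx, wy, wz], ...]]. A call has 1 to 8 rows; each row is the pose to reach, as a shift and turn from the pose commanded when the call began, along the tool's axes at that moment; what a row does not reach only later rows make up. A row lasts 1/12 s, in which the tool goes at most 41.7 mm and 7.16 degrees, less where a joint would pass 70% of its speed; a pose out of reach is approached as far as the arm can. Shift and turn numbers lie between -1 and 1, and a call with a number outside is refused. A call with a gripper value outside its range is refused whole. "fingers" is the finger opening in m, from 0 to 0.087, set as the call begins (left out, the last holds). The fingers move at their own pace and stop on an object; the grip force is fixed at half the most. Time passes only in rows, so rows that repeat a pose let the fingers close. It gives the time, the measured TCP pose, the force, the opening and the grip force at its end, in the units of the state.
- bot.read_state(): the state, without advancing time (a new reading comes with each control period).
- imaging.capture(name): name is "scene" or "top" or "wrist"; returns a dict with "frame" (384x512x3 uint8, red, green, blue), "camera_matrix" (3x3 intrinsics, pixels), "R" (3x3) and "t" (3): a world point X has camera coordinates R X + t. Camera axes: x right, y down, z forward; pixel columns grow to the right and rows downward; lengths in m; the calibration is good to about 2 mm. A picture is of the moment at which its call begins. There is no depth.
- bot.hand_in(): hands the job in; it is judged then, once.
Trained networks look in the newest picture that a camera, given by its name, has taken for a name from the list of things; names that differ only in an ending like _2 or _b are one class to them, and where a whole thing is asked for, a point or a joint stands for the part that bears it (a point fixed in the world has none). Each returns a list of dicts, best first, with "confidence" (0 to 1); they miss things now and then, are a little off and sometimes report something else, mostly with a low value. They report only what shows in the picture. A call takes as long as a camera call. They do not tell look-alikes from the thing itself.
- finder.recognise(camera, name): "at" ([x, y, z] in m, in world coordinates, good to about 4 mm: the middle of the surface that is visible of it).
- finder.outline_of(camera, name): "pixels" (384x512 bool, what is visible of it).
The state is a dict: "time_s": time; "joint_positions": joint angles; "qvel": joint speeds; "tau": joint torques, N m; "position": TCP position; "tcp_rot": TCP orientation; "force": force on the tool from outside, world axes, zero at the start; "moment": the same for the moment, N m; "opening": opening from 0.0 (shut) to 1.0 (fully open); "grasp_force": force on a finger pad.
Only numpy, scipy, OpenCV 4.12 (cv2) and the standard library are available. Lean on these libraries where they do the work, as an engineer would, in place of code of your own. Each camera call takes 0.05 s, during which the arm holds its last target. There are 200 camera calls.

TASK

The salt mill is stuck at the back of the wooden organiser, behind the tall black tin and the tall white canister. Stand those two upright aside on the bare worktop, fetch the salt mill and seat it in the free recess of the little wooden tray beside the pepper mill; only then put the tin and the canister back, each into the bay it came from. Leave the spice jars, the pepper mill and the drinking glass standing where they are, and tip nothing over.

Things in the scene. Friction and masses are not known exactly. Their poses are not given: they have to be found in the camera images.
- organiser: Fixed pale wooden box, open on top, 245 (x) x 218 (y) mm; origin: centre of its underside; x points to its back. Floor 8 mm, walls 5 mm thick, 60 mm high. In front two bays 146 (x) x 88 (y) mm, centres (-44.5, +-60) mm, a slot between: tin in one bay, canister in the other. Behind, at x = +75.5 mm, three cells 84 mm deep: salt mill at y = 0 (67 mm wide), spice jars at y = +-64 mm.
- mill_tray: Fixed darker wooden tray for the mills, left or right of the organiser, a slab 168 (x) x 92 (y) x 18 mm turned any way; origin: centre of its underside. Two round recesses 68 mm across, 9 mm deep (floor 9 mm above the worktop), rims chamfered: the one at (+40, 0) mm in its frame holds the pepper mill, the one at (-40, 0) mm is free for the salt mill.
- tin: Loose black rectangular tin, 130 (x) x 71 (y) x 188 (z) mm, 0.25 to 0.45 kg, lid fixed; origin at the centre of its underside, z up. It stands in a front bay of the organiser with its length along the organiser's x; grasp it across the 69 mm, near the top. Worktop to stand things on: x 0.36 to 0.67, y -0.39 to +0.40 m in the world; the microwave is beyond.
- canister: Loose white stoneware canister with a flat pale wooden lid (fixed), 118 (x) x 66 (y) x 183 (z) mm, 0.35 to 0.6 kg; origin at the centre of its underside, z up. It stands in the other front bay, length along the organiser's x; grasp it across the 66 mm, near the top.
- salt_mill: Loose wooden salt mill, the shorter mill, 58 mm across the foot, 110 mm tall, 0.18 kg; head 49 mm across from 80 to 99 mm above its underside, a 12 mm metal button above (the head does not turn); origin: centre of its underside, z up. In the middle back cell, 16 mm from head to each spice jar; with the front bays empty, grasp the head along the organiser's x.
- pepper_mill: Bystander: loose wooden pepper mill, 58 mm across, 150 mm tall, standing in the other recess of the mill tray; origin at the centre of its underside.
- spice_left: Bystander: loose glass spice jar with a green cap, 46 mm across, 106 mm tall, in the organiser's back row at its +y end; origin at the centre of its underside.
- spice_right: Bystander: loose glass spice jar with a green cap, 46 mm across, 106 mm tall, in the organiser's back row at its -y end; origin at the centre of its underside.
- tumbler: Bystander: loose straight drinking glass, 63 mm across, 123 mm tall, on the worktop near the right end of the microwave; origin at the centre of its underside.
Mind the look-alikes: they are no part of the job. Leave any yellow look-alike of the salt_mill alone.

How it is judged (in metres and radians):
On the way, in this order (a step that is already met when the one before it is completed fails the run):
1. the tin and the canister stand upright and released on the worktop, out of the organiser (height (world z) of each of tin, canister below 0.004 m and angle between each of tin, canister's own z axis and vertical below 0.08 rad and contact force between the fingers and tin below 0.3 N and linear speed of each of tin, canister below 0.02 m/s and angular speed of each of tin, canister below 0.2 rad/s and contact force between the fingers and canister below 0.3 N), for 0.2 s.
2. the salt mill sits upright and released in the free recess of the mill tray while the tin and the canister are still aside (x of salt_mill in the frame of mill_tray between -0.05 and -0.03 m and y of salt_mill in the frame of mill_tray between -0.01 and 0.01 m and z of salt_mill in the frame of mill_tray between 0.005 and 0.0125 m and angle between salt_mill's own z axis and vertical below 0.08 rad and contact force between the fingers and salt_mill below 0.3 N and linear speed of salt_mill below 0.02 m/s and angular speed of salt_mill below 0.2 rad/s and height (world z) of each of tin, canister below 0.004 m), for 0.2 s.
At the end, for the whole second after the job is handed in: The salt mill stands upright on the floor of the free recess of the mill tray (centre within 10 mm); the tin and the canister stand upright on the floor of the bay each came from, within 20 mm of where it stood and lengthwise in the bay (within 0.3 rad); all released and at rest (x of salt_mill in the frame of mill_tray between -0.05 and -0.03 m and y of salt_mill in the frame of mill_tray between -0.01 and 0.01 m and z of salt_mill in the frame of mill_tray between 0.005 and 0.0125 m and angle between each of salt_mill, tin, canister's own z axis and vertical below 0.08 rad and contact force between the fingers and salt_mill below 0.3 N and linear speed of each of salt_mill, tin, canister below 0.02 m/s and angular speed of each of salt_mill, tin, canister below 0.2 rad/s and distance of each of tin, canister from where it was at the start of the episode below 0.02 m and angle between the x axis of each of tin, canister and the x axis of organiser, either way round below 0.3 rad and contact force between the fingers and tin below 0.3 N and z of tin in the frame of organiser between 0.004 and 0.012 m and contact force between the fingers and canister below 0.3 N and z of canister in the frame of organiser between 0.004 and 0.012 m); the robot touches nothing.
It fails at once if the pepper mill is pushed away by more than 20 mm or tipped (distance of pepper_mill from where it was at the start of the episode above 0.02 m or angle between pepper_mill's own z axis and vertical above 0.3 rad).
It fails at once if a spice jar is pushed away by more than 20 mm or tipped (distance of spice_left from where it was at the start of the episode above 0.02 m or angle between spice_left's own z axis and vertical above 0.3 rad).
It fails at once if a spice jar is pushed away by more than 20 mm or tipped (distance of spice_right from where it was at the start of the episode above 0.02 m or angle between spice_right's own z axis and vertical above 0.3 rad).
It fails at once if the tumbler is pushed away by more than 20 mm or tipped (distance of tumbler from where it was at the start of the episode above 0.02 m or angle between tumbler's own z axis and vertical above 0.3 rad).
It fails at once if the tin, the canister or the salt mill is tipped over (angle between any of salt_mill, tin, canister's own z axis and vertical above 0.6 rad).
It also fails if it takes over 141 s, if anything falls off the work surface, if the arm or the gripper's body presses on something with over 40 N, if the wrist force passes 120 N, or if a joint passes its speed limit or range.

## Working session

There is one attempt and no reset: what is moved stays moved. The work goes in short steps, Python scripts to look and compute and a tool call to move; the robot and the scene stay as the last step left them, time stands still between calls to the robot, and variables do not carry over. Pictures are saved under pics/ and viewed, at most 14 in all, crops included, and the job is handed in when it is done.

Besides the shell and the picture viewer there is one more tool, called after ">>>" by a JSON object that holds its "name" and its "arguments", one argument or row to a line. play_rows: Moves the arm, as the interface text tells. Its arguments: {"type":"object","properties":{"motion":{"type":"array"},"fingers":{"type":"number"}},"required":["motion"]}

```bash
mkdir -p pics
cat > h.py <<'E'
from rig import bot, imaging, finder
import numpy as np, cv2
def cap(n,save=None):
    c=imaging.capture(n)
    if save: cv2.imwrite('pics/'+save,cv2.cvtColor(c['frame'],cv2.COLOR_RGB2BGR))
    return c
def proj(c,X):
    p=(c['R']@np.array(X,float).T).T+c['t']; p=p@c['camera_matrix'].T; return p[:,:2]/p[:,2:]
def ray(c,uv,z):
    d=np.linalg.solve(c['camera_matrix'],[uv[0],uv[1],1]); d=c['R'].T@d; o=-c['R'].T@c['t']
    return o+d*(z-o[2])/d[2]
E
python3 - <<'E'
from h import *
s=bot.read_state(); print(s['time_s'],s['position'],s['tcp_rot'])
a=cap('scene'); b=cap('top')
cv2.imwrite('pics/a.png',cv2.cvtColor(np.vstack([a['frame'],b['frame']])[:, :],cv2.COLOR_RGB2BGR)) 
im=np.hstack([a['frame'],b['frame']]); im=cv2.resize(im,(800,300)); 
cv2.imwrite('pics/s1.png',cv2.resize(cv2.cvtColor(a['frame'],cv2.COLOR_RGB2BGR),(800,600)));cv2.imwrite('pics/t1.png',cv2.resize(cv2.cvtColor(b['frame'],cv2.COLOR_RGB2BGR),(800,600)))
for c,cc in (('scene',a),('top',b)):
  print(c, -cc['R'].T@cc['t'])
  for n in ['organiser','mill_tray','tin','canister','salt_mill','pepper_mill','spice_left','spice_right','tumbler']:
    print(n,[(np.round(d['at'],3).tolist(),round(d['confidence'],2),np.round(proj(cc,[d['at']])[0]).tolist()) for d in finder.recognise(c,n)])
E
```

```text
0.0 [0.17881986 0.59809364 0.21478118] [[-9.58020506e-01  2.86698027e-01 -9.75297189e-04]
 [ 2.86699433e-01  9.58018636e-01 -1.93059107e-03]
 [ 3.80856231e-04 -2.12916299e-03 -9.99997661e-01]]
scene [ 0.19225273 -0.71495116  0.88291499]
organiser [([0.461, -0.308, 0.042], 0.75, [277.0, 294.0]), ([0.562, -0.219, 0.102], 0.22, [296.0, 234.0])]
mill_tray [([0.474, 0.204, 0.017], 0.77, [198.0, 167.0])]
tin [([0.428, -0.302, 0.177], 0.94, [264.0, 264.0])]
canister [([0.428, -0.176, 0.187], 0.65, [237.0, 219.0])]
salt_mill [([0.529, 0.043, 0.059], 0.98, [236.0, 183.0]), ([0.56, -0.219, 0.102], 0.74, [295.0, 234.0]), ([0.671, -0.286, 0.062], 0.6, [347.0, 247.0])]
pepper_mill [([0.527, 0.171, 0.079], 0.63, [216.0, 152.0])]
spice_left [([0.561, -0.156, 0.112], 0.63, [282.0, 214.0])]
spice_right [([0.551, -0.285, 0.09], 0.78, [306.0, 259.0])]
tumbler [([0.699, -0.16, 0.087], 0.73, [328.0, 202.0])]
top [ 0.42887472 -0.01093788  1.10963721]
organiser []
mill_tray [([0.474, 0.208, 0.021], 0.56, [172.0, 237.0])]
tin [([0.443, -0.256, 0.194], 0.93, [400.0, 245.0])]
canister [([0.44, -0.145, 0.192], 0.74, [341.0, 247.0])]
salt_mill [([0.527, 0.061, 0.097], 0.72, [235.0, 208.0]), ([0.556, -0.195, 0.1], 0.67, [356.0, 192.0]), ([0.564, -0.145, 0.119], 0.6, [333.0, 187.0])]
pepper_mill [([0.525, 0.18, 0.133], 0.59, [175.0, 209.0])]
spice_left [([0.56, -0.142, 0.116], 0.67, [332.0, 190.0]), ([0.443, -0.256, 0.194], 0.28, [401.0, 245.0])]
spice_right [([0.56, -0.265, 0.112], 0.59, [391.0, 189.0])]
tumbler [([0.715, -0.145, 0.067], 0.93, [328.0, 123.0])]
```

View pics/s1.png

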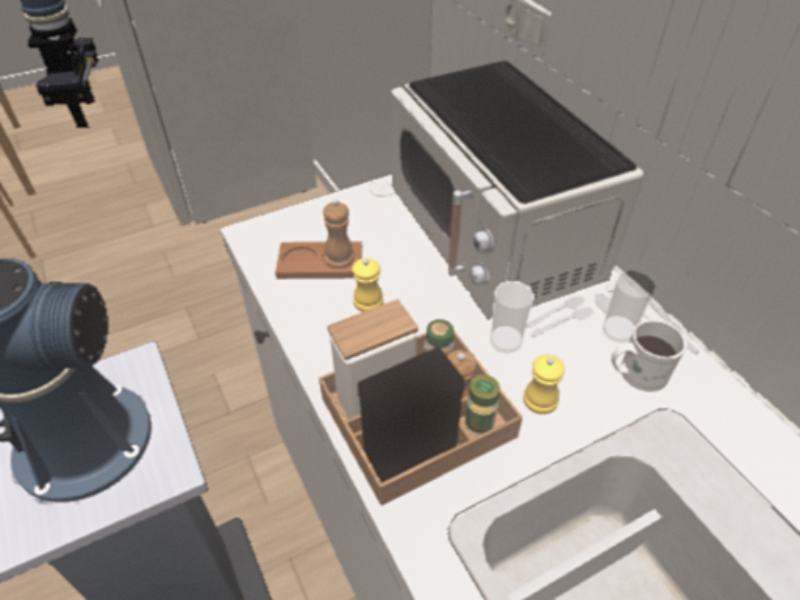

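View pics/t1.png

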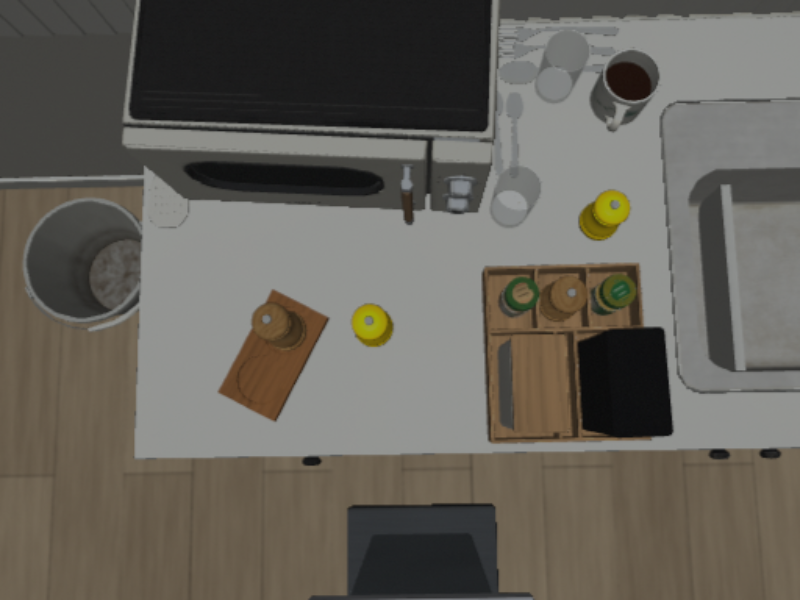

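The brown salt mill is in the organiser's middle back cell (top view 360,189; scene 295,234). The yellow mills (top 237,208 and 385,137) are the look-alikes and stay put. Next I'll fit exact poses from the silhouettes.

```bash
cat > fit.py <<'E'
from h import *
from scipy.optimize import minimize
def boxpts(p,dx,dy,z0,z1):
    c,s=np.cos(p[2]),np.sin(p[2])
    return [[p[0]+c*a*dx/2-s*b*dy/2,p[1]+s*a*dx/2+c*b*dy/2,z] for a in(-1,1) for b in(-1,1) for z in(z0,z1)]
def cylpts(p,prof):
    t=np.linspace(0,2*np.pi,25)[:-1]
    return [[p[0]+r*np.cos(a),p[1]+r*np.sin(a),z] for r,z in prof for a in t]
def hullmask(c,P,S=4):
    m=np.zeros((384*S,512*S),np.uint8)
    h=cv2.convexHull(np.round((proj(c,P)+.5)*S).astype(np.int32)); cv2.fillConvexPoly(m,h,255)
    return cv2.resize(m,(512,384),interpolation=cv2.INTER_AREA)/255.
def fit(views,ptsf,p0,ign=None,steps=(.01,.01,.05)):
    # views: list of (cam, mask)
    def cost(p):
        r=0
        for i,(c,m) in enumerate(views):
            h=hullmask(c,ptsf(p)); w=1 if ign is None else (~ign[i])
            r+=np.sum(np.abs(h-m)*w)/max(1,m.sum())
        return r
    n=len(p0); sim=np.vstack([p0]+[np.array(p0)+np.eye(n)[i]*steps[i] for i in range(n)])
    o=minimize(cost,p0,method='Nelder-Mead',options=dict(initial_simplex=sim,xatol=1e-4,fatol=1e-4,maxiter=200))
    return o.x,o.fun
E
python3 - <<'E'
from fit import *
C={n:cap(n) for n in('scene','top')}
def mask(n,o,near):
    best=None
    for d in finder.outline_of(n,o):
        ys,xs=np.nonzero(d['pixels']); q=proj(C[n],[near])[0]
        e=np.hypot(xs.mean()-q[0],ys.mean()-q[1])
        if best is None or e<best[0]: best=(e,d['pixels'])
    return best[1] if best else None
M={}
for n in C:
    for o,near in dict(tin=(.43,-.27,.15),canister=(.43,-.16,.15),salt_mill=(.56,-.2,.09),mill_tray=(.474,.205,.015),pepper_mill=(.526,.175,.09),organiser=(.48,-.2,.04)).items():
        m=mask(n,o,near); M[n,o]=m
        print(n,o,None if m is None else m.sum())
np.save('pics/m.npy',M,allow_pickle=True)
V=lambda o,ns=('scene','top'):[(C[n],M[n,o].astype(float)) for n in ns if M[n,o] is not None]
print('tin',fit(V('tin',('top',)),lambda p:boxpts(p,.13,.071,.05,.196),(.44,-.26,0)))
print('tin2',fit(V('tin'),lambda p:boxpts(p,.13,.071,.06,.196),(.44,-.26,0)))
z=M['top','pepper_mill']
print('tray',fit(V('mill_tray',('top',)),lambda p:boxpts(p,.168,.092,0,.018),(.474,.205,-.5),[z]))
z2=M['scene','pepper_mill']
print('tray2',fit(V('mill_tray'),lambda p:boxpts(p,.168,.092,0,.018),(.474,.205,-.5),[z2,z]))
print('pep',fit(V('pepper_mill'),lambda p:cylpts(p,[(.029,.009),(.029,.03),(.024,.145)]),(.526,.175)))
for n in C: 
  for o in('canister','salt_mill','organiser'):
    if M[n,o] is not None:
      print(n,o,cv2.minAreaRect(np.argwhere(M[n,o])[:,::-1].astype(np.float32)))
im=C['top']['frame'].copy()
for (n,o),m in M.items():
    if n=='top' and m is not None: 
        cs,_=cv2.findContours(m.astype(np.uint8),0,1); cv2.drawContours(im,cs,-1,(255,0,255),1)
big=cv2.resize(im[80:300,290:450],(800,1100))[:,:]
cv2.imwrite('pics/org.png',cv2.cvtColor(cv2.resize(im[150:290,295:445],(640,597),interpolation=cv2.INTER_CUBIC),cv2.COLOR_RGB2BGR))
for uv in [(155/1.5625,190/1.5625),(135/1.5625,455/1.5625),(430/1.5625,208/1.5625),(495/1.5625,210/1.5625),(362/1.5625,340/1.5625),(378/1.5625,340/1.5625),(597/1.5625,230/1.5625)]: print(uv,ray(C['top'],uv,0))
print(finder.recognise('top','salt_mill')[0:1])
E
```

```text
scene tin 4008
scene canister 2511
scene salt_mill 264
scene mill_tray 939
scene pepper_mill 644
scene organiser 2704
top tin 3855
top canister 2628
top salt_mill 677
top mill_tray 2340
top pepper_mill 738
top organiser None
tin (array([ 0.44504563, -0.26746618,  0.04859694]), np.float64(0.06453955901426718))
tin2 (array([ 0.44429526, -0.26947467,  0.01862149]), np.float64(0.18723637869602977))
tray (array([ 0.49658717,  0.20433195, -0.48123544]), np.float64(0.054938830232947884))
tray2 (array([ 0.49589834,  0.20563456, -0.4560878 ]), np.float64(0.20503879430584937))
pep (array([0.52999323, 0.18258896]), np.float64(0.33786422074426564))
scene canister ((240.00245666503906, 228.17294311523438), (61.7049560546875, 64.98455047607422), 68.62937927246094)
scene salt_mill ((298.724853515625, 236.23965454101562), (28.53846549987793, 15.307694435119629), 67.38013458251953)
scene organiser ((269.3630676269531, 259.3022155761719), (92.10914611816406, 109.9227066040039), 62.891876220703125)
top canister ((341.0, 245.0), (62.0, 44.0), 90.0)
top salt_mill ((359.876953125, 190.78460693359375), (25.055015563964844, 32.497100830078125), 60.2551155090332)
(99.2, 121.6) [0.74988237 0.38843798 0.        ]
(86.4, 291.2) [0.35523199 0.40512343 0.        ]
(275.2, 133.12) [ 0.71221305 -0.02955721  0.        ]
(316.8, 134.4) [ 0.70689691 -0.12728939  0.        ]
(231.68, 217.6) [0.51508821 0.07496703 0.        ]
(241.92, 217.6) [0.51462179 0.05140714 0.        ]
(382.08, 147.2) [ 0.67274395 -0.27849984  0.        ]
[{'at': [0.5282, 0.063, 0.095], 'confidence': 0.84}]
```

View pics/org.png

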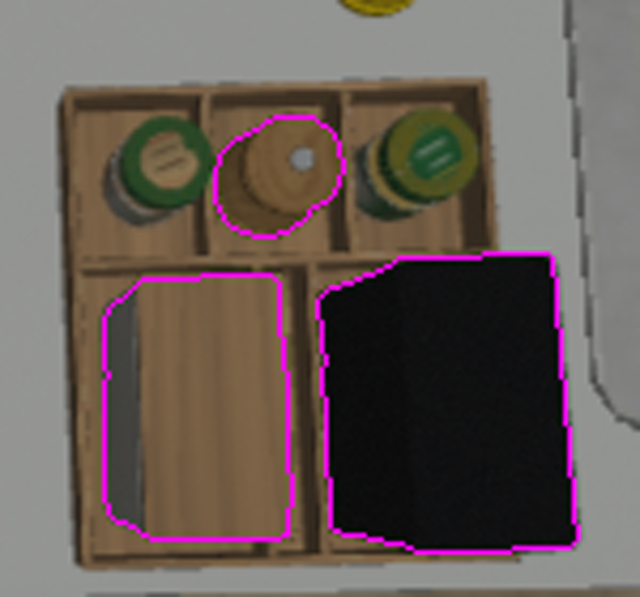

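Crop of the top view, marking the organiser's back corners at (63,90) and (487,80), the lid and tin-top corners, and the brown mill with its metal button at (302,158). I'll turn these into positions.

Run:
```python
from fit import *
c=cap('top'); f=640/150
w=lambda u,v,z: ray(c,((u+.5)/f-.5+295,(v+.5)*140/597-.5+150),z)
O=[w(63,90,.06),w(487,80,.06),w(80,567,.06)]
print('org',np.round(O,4).tolist())
e=O[0]-O[1]; b=O[0]-O[2]
print(np.linalg.norm(e),np.linalg.norm(b),'yaw',np.degrees(np.arctan2(-e[0],e[1])),np.degrees(np.arctan2(b[1],b[0])))
ctr=(O[1]+O[2])/2; print('centre',ctr)
L=np.array([w(140,277,.191),w(279,275,.191),w(291,539,.191),w(140,541,.191)]);print('can',np.round(L,4).tolist(),L.mean(0))
T=np.array([w(405,258,.196),w(552,255,.196),w(578,547,.196),w(415,552,.196)]);print('tin',np.round(T,4).tolist(),T.mean(0))
print('button',w(302,158,.116),'head',w(295,165,.107))
# salt fit using top mask
M=np.load('pics/m.npy',allow_pickle=True).item()
c2=cap('scene')
prof=[(.029,.008),(.029,.03),(.0245,.088),(.0245,.107),(.006,.118)]
print(fit([(c,M['top','salt_mill'].astype(float))],lambda p:cylpts(p,prof),(.556,-.195)))
print(fit([(c,M['top','pepper_mill'].astype(float))],lambda p:cylpts(p,[(.029,.009),(.029,.03),(.024,.13),(.024,.147),(.006,.159)]),(.526,.175)))
print(fit([(c,M['top','canister'].astype(float))],lambda p:boxpts(p,.118,.066,.06,.191),(.44,-.15,0.)))
# tray corners from full view (800px)
g=1.5625
Q=[ray(c,(u/g,v/g),.018) for u,v in [(273,290),(328,320),(276,419),(219,391)]]; print('tray',np.round(Q,4).tolist(),np.mean(Q,0))
```

```text
org [[0.6102, -0.1018, 0.06], [0.6108, -0.3197, 0.06], [0.3687, -0.1023, 0.06]]
0.21790528451652574 0.24149678178953732 yaw 0.14655767430052247 0.11365462714551618
centre [ 0.4897638 -0.2110026  0.06     ]
can [[0.5024, -0.1219, 0.191], [0.5021, -0.1836, 0.191], [0.3866, -0.1832, 0.191], [0.3869, -0.1174, 0.191]] [ 0.44449401 -0.15153465  0.191     ]
tin [[0.5081, -0.2386, 0.196], [0.5081, -0.3033, 0.196], [0.3812, -0.3059, 0.196], [0.3803, -0.2355, 0.196]] [ 0.44444123 -0.27083449  0.196     ]
button [ 0.56461145 -0.21155823  0.116     ] head [ 0.56245548 -0.2097907   0.107     ]
(array([ 0.56501987, -0.21082279]), np.float64(0.08183161004431315))
(array([0.53166473, 0.1830124 ]), np.float64(0.11151495828683777))
(array([ 0.44544675, -0.14998425, -0.00895577]), np.float64(0.056995553167994754))
tray [[0.5895, 0.2034, 0.018], [0.5438, 0.1228, 0.018], [0.4033, 0.1976, 0.018], [0.4444, 0.2801, 0.018]] [0.49524354 0.20096073 0.018     ]
```

The rows are not in the units I measure in: turns go in shares of 360 degrees. I convert before sending: -16.7 degrees / 360 = -0.0464.

>>> {"name": "play_rows", "arguments": {
  "motion": [
    [[-0.04,-0.03,-0.015,0,0,-0.0167],[-0.07,-0.055,-0.03,0,0,-0.0333],[-0.1,-0.075,-0.045,0,0,-0.0464],[-0.13,-0.098,-0.06,0,0,-0.0464],[-0.16,-0.12,-0.075,0,0,-0.0464],[-0.19,-0.142,-0.09,0,0,-0.0464],[-0.22,-0.165,-0.1,0,0,-0.0464],[-0.25,-0.187,-0.115,0,0,-0.0464]]
  ],
  "fingers": 0.087
}}

```text
time_s: 2.52
position: [0.3655, 0.3459, 0.3312]
tcp_rot: [[-1.0, -0.001, -0.0], [-0.001, 1.0, -0.0], [0.0, -0.0, -1.0]]
force: [0.8, 0.1, 0.3]
opening: 1.0
grasp_force: 0.0
```

```bash
cat > st.py <<'E'
from h import *
s=bot.read_state();R=s['tcp_rot'];print('t',round(s['time_s'],2),'p',np.round(s['position'],4),'xang',np.round(np.degrees(np.arctan2(R[1,0],R[0,0])),2),'zc',np.round(R[:,2],4),'F',np.round(s['force'],1),'op',round(s['opening']*.087,4),'g',np.round(s['grasp_force'],1))
E
python3 st.py
```

```text
t 2.52 p [0.3655 0.3459 0.3312] xang -179.96 zc [-4.e-04 -4.e-04 -1.e+00] F [0.8 0.1 0.3] op 0.087 g 0.0
```

>>> {"name": "play_rows", "arguments": {
  "motion": [
    [[-0.005,-0.03,0,0,0,0],[-0.01,-0.065,0,0,0,0],[-0.016,-0.1,0,0,0,0],[-0.022,-0.137,0,0,0,0],[-0.028,-0.175,0,0,0,0],[-0.034,-0.212,0,0,0,0],[-0.04,-0.25,0,0,0,0]]
  ]
}}

```text
time_s: 3.1
position: [0.4051, 0.0964, 0.3311]
tcp_rot: [[-1.0, -0.001, 0.001], [-0.001, 1.0, 0.0], [-0.001, 0.0, -1.0]]
force: [0.9, 0.0, -0.2]
opening: 1.002
grasp_force: 0.0
```

>>> {"name": "play_rows", "arguments": {
  "motion": [
    [[-0.006,-0.035,0,0,0,0],[-0.012,-0.07,0,0,0,0],[-0.018,-0.107,0,0,0,0],[-0.024,-0.145,0,0,0,0],[-0.03,-0.182,0,0,0,0],[-0.036,-0.22,0,0,0,0],[-0.039,-0.247,0,0,0,0],[-0.039,-0.247,0,0,0,0]]
  ]
}}

```text
time_s: 3.77
position: [0.4457, -0.1545, 0.3309]
tcp_rot: [[-1.0, 0.005, 0.002], [0.005, 1.0, -0.004], [-0.002, -0.004, -1.0]]
force: [0.4, 0.3, -0.0]
opening: 0.997
grasp_force: 0.0
```

```bash
python3 st.py; python3 -c "
from h import *
c=cap('wrist');cv2.imwrite('pics/w1.png',cv2.cvtColor(c['frame'],cv2.COLOR_RGB2BGR));s=bot.read_state()
print(c['t'],c['R'], -c['R'].T@c['t'])
"
```

```text
t 3.77 p [ 0.4457 -0.1545  0.3309] xang 179.74 zc [ 0.0018 -0.0036 -1.    ] F [ 0.4  0.3 -0. ] op 0.0868 g 0.0
[ 0.15443653 -0.49724997  0.36527513] [[ 0.00492329  0.99997895 -0.00422724]
 [ 0.95304108 -0.00341207  0.30282182]
 [ 0.30280102 -0.00551961 -0.95303781]] [ 0.36253363 -0.15411376  0.49935199]
```

View pics/w1.png

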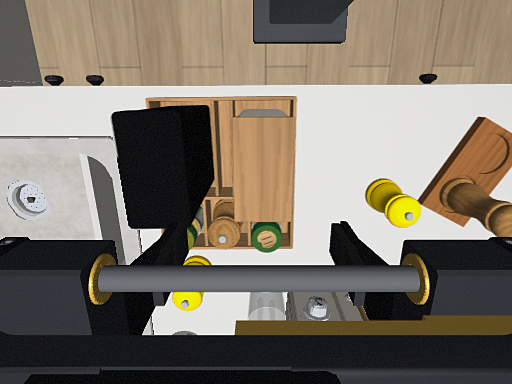

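Wrist view: canister lid at columns 234–295 with front edge at row 116; the brown mill is at (222,225) and the yellow look-alikes at (395,205) and (188,285).

Run:
```python
from fit import *
c=cap('wrist')
for u,v in [(236,116),(292,116),(233,221),(296,222)]: print(ray(c,(u,v),.191))
print('salt btn',ray(c,(222,240),.117))
for n,g,f in [('canister',(.445,-.151,0),lambda p:boxpts(p,.118,.066,.06,.191)),('tin',(.445,-.271,0),lambda p:boxpts(p,.13,.071,.06,.196))]:
    for d in finder.outline_of('wrist',n)[:1]: print(n,fit([(c,d['pixels'].astype(float))],f,g))
```

```text
[ 0.38295052 -0.1752235   0.191     ]
[ 0.38317926 -0.11816346  0.191     ]
[ 0.49934974 -0.18179881  0.191     ]
[ 0.50084736 -0.11006079  0.191     ]
salt btn [ 0.56210611 -0.20575778  0.117     ]
canister (array([ 0.44200524, -0.15243326, -0.00784056]), np.float64(0.04146443032703367))
tin (array([ 0.44263206, -0.26848106,  0.01297015]), np.float64(0.07028048721846783))
```

>>> {"name": "play_rows", "arguments": {
  "motion": [
    [[0,0,0.03,0,0,0],[0,0,0.06,0,0,0],[0,0,0.09,0,0,0],[0,0,0.1,0,0,0],[0,0,0.1,0,0,0],[0,0,0.1,0,0,0]]
  ]
}}

```text
time_s: 4.47
position: [0.4443, -0.1477, 0.2308]
tcp_rot: [[-1.0, -0.003, -0.001], [-0.003, 1.0, 0.001], [0.001, 0.001, -1.0]]
force: [0.1, -0.7, 0.7]
opening: 0.999
grasp_force: 0.0
```

```bash
python3 st.py
```

```text
t 4.47 p [ 0.4443 -0.1477  0.2308] xang -179.85 zc [-7.e-04  6.e-04 -1.e+00] F [ 0.1 -0.7  0.7] op 0.0869 g 0.0
```

>>> {"name": "play_rows", "arguments": {
  "motion": [
    [[0,-0.0035,0.02,0,0,0],[0,-0.0035,0.04,0,0,0],[0,-0.0035,0.06,0,0,0],[0,-0.0035,0.069,0,0,0],[0,-0.0035,0.069,0,0,0],[0,-0.0035,0.069,0,0,0]]
  ]
}}

```text
time_s: 4.97
position: [0.4451, -0.1526, 0.1626]
tcp_rot: [[-1.0, -0.001, 0.001], [-0.001, 1.0, -0.001], [-0.001, -0.001, -1.0]]
force: [-0.8, -0.4, -0.4]
opening: 0.998
grasp_force: 0.0
```

>>> {"name": "play_rows", "arguments": {
  "motion": [
    [[0,0,0,0,0,0],[0,0,0,0,0,0],[0,0,0,0,0,0],[0,0,0,0,0,0],[0,0,0,0,0,0],[0,0,0,0,0,0],[0,0,0,0,0,0],[0,0,0,0,0,0]]
  ],
  "fingers": 0.055
}}

```text
time_s: 5.63
position: [0.4447, -0.1524, 0.1624]
tcp_rot: [[-1.0, -0.0, 0.001], [-0.0, 1.0, -0.0], [-0.001, -0.0, -1.0]]
force: [-0.3, 2.5, 5.6]
opening: 0.756
grasp_force: 30.0
```

```bash
python3 st.py
```

```text
t 5.63 p [ 0.4447 -0.1524  0.1624] xang -179.98 zc [ 1.e-03 -1.e-04 -1.e+00] F [-0.3  2.5  5.6] op 0.0657 g 30.0
```

>>> {"name": "play_rows", "arguments": {
  "motion": [
    [[0,0,-0.005,0,0,0],[0,0,-0.015,0,0,0],[0,0,-0.03,0,0,0],[0,0,-0.047,0,0,0],[0,0,-0.063,0,0,0],[0,0,-0.075,0,0,0],[0,0,-0.08,0,0,0],[0,0,-0.08,0,0,0]]
  ]
}}

```text
time_s: 6.3
position: [0.4444, -0.1527, 0.2422]
tcp_rot: [[-1.0, -0.001, 0.001], [-0.001, 1.0, -0.001], [-0.001, -0.001, -1.0]]
force: [-1.0, -0.5, -5.3]
opening: 0.759
grasp_force: 30.0
```

>>> {"name": "play_rows", "arguments": {
  "motion": [
    [[0.001,0.008,0,0,0,0],[0.003,0.024,0,0,0,0],[0.006,0.044,0,0,0,0],[0.009,0.066,0,0,0,0],[0.012,0.086,0,0,0,0],[0.014,0.102,0,0,0,0],[0.015,0.112,0,0,0,0],[0.015,0.112,0,0,0,0]]
  ]
}}

```text
time_s: 6.97
position: [0.4273, -0.038, 0.2406]
tcp_rot: [[-1.0, -0.003, -0.004], [-0.003, 1.0, 0.002], [0.004, 0.002, -1.0]]
force: [-0.6, -0.1, -6.4]
opening: 0.754
grasp_force: 30.0
```

>>> {"name": "play_rows", "arguments": {
  "motion": [
    [[0,0,0.01,0,0,0],[0,0,0.025,0,0,0],[0,0,0.04,0,0,0],[0,0,0.055,0,0,0],[0,0,0.067,0,0,0],[0,0,0.074,0,0,0],[0,0,0.078,0,0,0],[0,0,0.081,0,0,0]]
  ]
}}

```text
time_s: 7.63
position: [0.4296, -0.041, 0.1603]
tcp_rot: [[-1.0, -0.0, -0.0], [-0.0, 1.0, -0.0], [0.0, -0.0, -1.0]]
force: [0.2, -0.5, -4.8]
opening: 0.754
grasp_force: 30.0
```

```bash
python3 st.py
```

```text
t 7.63 p [ 0.4296 -0.041   0.1603] xang -179.98 zc [-3.e-04 -1.e-04 -1.e+00] F [ 0.2 -0.5 -4.8] op 0.0656 g 30.0
```

>>> {"name": "play_rows", "arguments": {
  "motion": [
    [[0,0,0.0015,0,0,0],[0,0,0.003,0,0,0],[0,0,0.0045,0,0,0],[0,0,0.0055,0,0,0],[0,0,0.0055,0,0,0],[0,0,0.0055,0,0,0]]
  ]
}}

```text
time_s: 8.13
position: [0.4294, -0.0405, 0.1555]
tcp_rot: [[-1.0, -0.001, 0.0], [-0.001, 1.0, -0.0], [-0.0, -0.0, -1.0]]
force: [-0.1, -0.8, -5.5]
opening: 0.759
grasp_force: 30.0
```

```bash
python3 st.py
```

```text
t 8.13 p [ 0.4294 -0.0405  0.1555] xang -179.96 zc [ 5.e-04 -2.e-04 -1.e+00] F [-0.1 -0.8 -5.5] op 0.0661 g 30.0
```

>>> {"name": "play_rows", "arguments": {
  "motion": [
    [[0,0,0.0007,0,0,0],[0,0,0.0014,0,0,0],[0,0,0.0018,0,0,0],[0,0,0.0018,0,0,0]]
  ]
}}

```text
time_s: 8.47
position: [0.4296, -0.0406, 0.1544]
tcp_rot: [[-1.0, -0.001, 0.001], [-0.001, 1.0, -0.0], [-0.001, -0.0, -1.0]]
force: [-2.4, -0.2, 4.4]
opening: 0.758
grasp_force: 30.0
```

```bash
python3 st.py
```

```text
t 8.47 p [ 0.4296 -0.0406  0.1544] xang -179.95 zc [ 9.e-04 -3.e-04 -1.e+00] F [-2.4 -0.2  4.4] op 0.066 g 30.0
```

>>> {"name": "play_rows", "arguments": {
  "motion": [
    [[0,0,0,0,0,0],[0,0,0,0,0,0],[0,0,0,0,0,0],[0,0,0,0,0,0],[0,0,0,0,0,0],[0,0,-0.015,0,0,0],[0,0,-0.035,0,0,0],[0,0,-0.06,0,0,0]]
  ],
  "fingers": 0.087
}}

```text
time_s: 9.13
position: [0.4283, -0.0402, 0.213]
tcp_rot: [[-1.0, -0.0, -0.004], [-0.0, 1.0, 0.001], [0.004, 0.001, -1.0]]
force: [-0.5, -0.1, 0.2]
opening: 1.001
grasp_force: 0.0
```

>>> {"name": "play_rows", "arguments": {
  "motion": [
    [[0,0,-0.035,0,0,0],[-0.003,-0.03,-0.065,0,0,0],[-0.006,-0.066,-0.07,0,0,0],[-0.009,-0.103,-0.07,0,0,0],[-0.012,-0.14,-0.07,0,0,0],[-0.015,-0.177,-0.07,0,0,0],[-0.015,-0.208,-0.07,0,0,0],[-0.015,-0.2294,-0.07,0,0,0]]
  ]
}}

```text
time_s: 9.8
position: [0.4445, -0.2733, 0.2833]
tcp_rot: [[-1.0, 0.001, 0.001], [0.001, 1.0, -0.002], [-0.001, -0.002, -1.0]]
force: [0.1, 0.1, -0.0]
opening: 0.999
grasp_force: 0.0
```

>>> {"name": "play_rows", "arguments": {
  "motion": [
    [[0,0,0.015,0,0,0],[0,0,0.035,0,0,0],[0,0,0.055,0,0,0],[0,0,0.055,0,0,0],[0,0,0.055,0,0,0]]
  ]
}}

```text
time_s: 10.22
position: [0.4438, -0.2694, 0.2276]
tcp_rot: [[-1.0, -0.001, -0.002], [-0.001, 1.0, 0.002], [0.002, 0.002, -1.0]]
force: [1.6, 0.5, 0.2]
opening: 1.0
grasp_force: 0.0
```

```bash
python3 st.py; python3 -c "
from h import *
c=cap('scene','s2.png')
c=cap('wrist')
for d in finder.recognise('wrist','tin')[:1]: print(d)
from fit import *
for d in finder.outline_of('wrist','tin')[:1]: print(fit([(c,d['pixels'].astype(float))],lambda p:boxpts(p,.13,.071,.06,.196),(.445,-.27,0)))
"
```

```text
t 10.22 p [ 0.4438 -0.2694  0.2276] xang -179.97 zc [-0.0022  0.0021 -1.    ] F [1.6 0.5 0.2] op 0.087 g 0.0
{'at': [0.423, -0.2683, 0.1928], 'confidence': 0.91}
(array([ 0.44176727, -0.26990632,  0.01665294]), np.float64(0.1474278320617499))
```

View pics/s2.png

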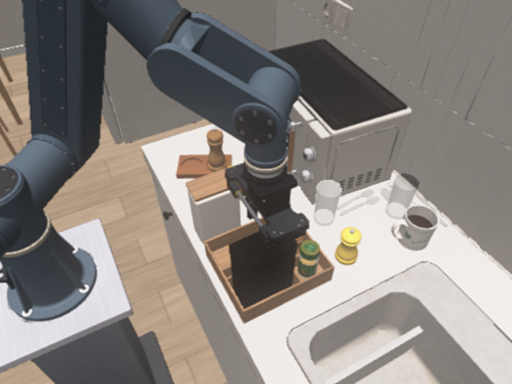

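The canister stands upright left of the organiser (215,210) and the gripper is centred over the tin (262,235). I'll descend and grasp it.

>>> {"name": "play_rows", "arguments": {
  "motion": [
    [[0,-0.0005,0.015,0,0,0],[0,-0.0005,0.03,0,0,0],[0,-0.0005,0.045,0,0,0],[0,-0.0005,0.058,0,0,0],[0,-0.0005,0.063,0,0,0],[0,-0.0005,0.063,0,0,0]]
  ]
}}

```text
time_s: 10.92
position: [0.4443, -0.2702, 0.1652]
tcp_rot: [[-1.0, -0.001, -0.001], [-0.001, 1.0, 0.001], [0.001, 0.001, -1.0]]
force: [-0.1, 0.4, 0.1]
opening: 0.999
grasp_force: 0.0
```

>>> {"name": "play_rows", "arguments": {
  "motion": [
    [[0,0,0,0,0,0],[0,0,0,0,0,0],[0,0,0,0,0,0],[0,0,0,0,0,0],[0,0,0,0,0,0],[0,0,0,0,0,0],[0,0,0,0,0,0],[0,0,0,0,0,0]]
  ],
  "fingers": 0.058
}}

```text
time_s: 11.58
position: [0.4449, -0.2706, 0.1663]
tcp_rot: [[-1.0, -0.001, 0.001], [-0.001, 1.0, -0.001], [-0.001, -0.001, -1.0]]
force: [-0.6, 2.1, 5.0]
opening: 0.789
grasp_force: 29.9
```

```bash
python3 st.py
```

```text
t 11.58 p [ 0.4449 -0.2706  0.1663] xang -179.96 zc [ 1.3e-03 -8.0e-04 -1.0e+00] F [-0.6  2.1  5. ] op 0.0686 g 29.9
```

>>> {"name": "play_rows", "arguments": {
  "motion": [
    [[0,0,-0.005,0,0,0],[0,0,-0.018,0,0,0],[0,0,-0.038,0,0,0],[0,0,-0.062,0,0,0],[0,0,-0.088,0,0,0],[0,0,-0.112,0,0,0],[0,0,-0.132,0,0,0],[0,0,-0.145,0,0,0]]
  ]
}}

```text
time_s: 12.25
position: [0.4446, -0.2707, 0.3122]
tcp_rot: [[-1.0, -0.001, 0.001], [-0.001, 1.0, -0.002], [-0.001, -0.002, -1.0]]
force: [-0.0, -1.0, -2.1]
opening: 0.791
grasp_force: 29.9
```

>>> {"name": "play_rows", "arguments": {
  "motion": [
    [[-0.008,0,-0.005,0,0,0],[-0.024,0,-0.005,0,0,0],[-0.045,0,-0.005,0,0,0],[-0.068,0,-0.005,0,0,0],[-0.09,0.005,-0.005,0,0,0],[-0.11,0.015,-0.005,0,0,0],[-0.125,0.03,-0.005,0,0,0],[-0.13,0.05,-0.005,0,0,0]]
  ]
}}

```text
time_s: 12.92
position: [0.5767, -0.2206, 0.3131]
tcp_rot: [[-1.0, -0.0, -0.001], [-0.0, 1.0, 0.001], [0.001, 0.001, -1.0]]
force: [-0.2, -0.2, -2.1]
opening: 0.793
grasp_force: 29.9
```

>>> {"name": "play_rows", "arguments": {
  "motion": [
    [[0,0.025,0,0,0,0],[0,0.052,0,0,0,0],[0,0.08,0,0,0,0],[0,0.108,0,0,0,0],[0,0.135,0,0,0,0],[0,0.158,0,0,0,0],[0,0.173,0,0,0,0],[0,0.18,0,0,0,0]]
  ]
}}

```text
time_s: 13.58
position: [0.5735, -0.0375, 0.3138]
tcp_rot: [[-1.0, -0.003, -0.003], [-0.003, 1.0, 0.002], [0.003, 0.002, -1.0]]
force: [0.1, -0.6, -3.2]
opening: 0.792
grasp_force: 29.9
```

>>> {"name": "play_rows", "arguments": {
  "motion": [
    [[0,0,0.01,0,0,0],[0,0,0.03,0,0,0],[0,0,0.055,0,0,0],[0,0,0.08,0,0,0],[0,0,0.105,0,0,0],[0,0,0.125,0,0,0],[0,0,0.14,0,0,0],[0,0,0.145,0,0,0]]
  ]
}}

```text
time_s: 14.25
position: [0.572, -0.0412, 0.1663]
tcp_rot: [[-1.0, 0.001, -0.007], [0.001, 1.0, 0.001], [0.007, 0.001, -1.0]]
force: [-0.5, -1.2, -2.9]
opening: 0.792
grasp_force: 29.9
```

```bash
python3 st.py
```

```text
t 14.25 p [ 0.572  -0.0412  0.1663] xang 179.96 zc [-0.0071  0.0012 -1.    ] F [-0.5 -1.2 -2.9] op 0.0689 g 29.9
```

>>> {"name": "play_rows", "arguments": {
  "motion": [
    [[0,0,0.002,0,0,0],[0,0,0.004,0,0,0],[0,0,0.006,0,0,0],[0,0,0.007,0,0,0],[0,0,0.007,0,0,0],[0,0,0.007,0,0,0]]
  ]
}}

```text
time_s: 14.75
position: [0.5747, -0.0404, 0.1642]
tcp_rot: [[-1.0, -0.001, 0.001], [-0.001, 1.0, -0.0], [-0.001, -0.0, -1.0]]
force: [0.3, -0.1, -3.2]
opening: 0.787
grasp_force: 29.9
```

```bash
python3 st.py
```

```text
t 14.75 p [ 0.5747 -0.0404  0.1642] xang -179.95 zc [ 1.4e-03 -4.0e-04 -1.0e+00] F [ 0.3 -0.1 -3.2] op 0.0685 g 29.9
```

>>> {"name": "play_rows", "arguments": {
  "motion": [
    [[0,0,0.0015,0,0,0],[0,0,0.003,0,0,0],[0,0,0.0045,0,0,0],[0,0,0.0055,0,0,0],[0,0,0.0055,0,0,0]]
  ]
}}

```text
time_s: 15.17
position: [0.5743, -0.0403, 0.1584]
tcp_rot: [[-1.0, -0.001, 0.0], [-0.001, 1.0, -0.0], [-0.0, -0.0, -1.0]]
force: [-1.2, 1.1, 1.1]
opening: 0.79
grasp_force: 29.9
```

```bash
python3 st.py
```

```text
t 15.17 p [ 0.5743 -0.0403  0.1584] xang -179.95 zc [ 2.e-04 -1.e-04 -1.e+00] F [-1.2  1.1  1.1] op 0.0688 g 29.9
```

>>> {"name": "play_rows", "arguments": {
  "motion": [
    [[0,0,0.0007,0,0,0],[0,0,0.0007,0,0,0]]
  ]
}}

```text
time_s: 15.33
position: [0.5744, -0.0403, 0.1584]
tcp_rot: [[-1.0, -0.001, 0.0], [-0.001, 1.0, -0.0], [-0.0, -0.0, -1.0]]
force: [-2.0, 1.8, 5.7]
opening: 0.793
grasp_force: 29.9
```

>>> {"name": "play_rows", "arguments": {
  "motion": [
    [[0,0,0,0,0,0],[0,0,0,0,0,0],[0,0,0,0,0,0],[0,0,0,0,0,0],[0,0,0,0,0,0],[0,0,-0.015,0,0,0],[0,0,-0.035,0,0,0],[0,0,-0.06,0,0,0]]
  ],
  "fingers": 0.087
}}

```text
time_s: 16.0
position: [0.5732, -0.0401, 0.2163]
tcp_rot: [[-1.0, -0.001, -0.004], [-0.001, 1.0, 0.001], [0.004, 0.001, -1.0]]
force: [1.0, 1.0, 0.4]
opening: 0.998
grasp_force: 0.0
```

>>> {"name": "play_rows", "arguments": {
  "motion": [
    [[0,0,-0.035,0,0,0],[0,0,-0.065,0,0,0],[0,0,-0.09,0,0,0],[0,0,-0.09,0,0,0],[0,0,-0.09,0,0,0]]
  ]
}}

```text
time_s: 16.42
position: [0.5752, -0.0406, 0.3089]
tcp_rot: [[-1.0, -0.001, 0.004], [-0.001, 1.0, -0.001], [-0.004, -0.001, -1.0]]
force: [0.1, -0.1, -0.8]
opening: 0.999
grasp_force: 0.0
```

```bash
python3 st.py
python3 - <<'E'
from fit import *
print(bot.read_state()['joint_positions'])
a=cap('top');b=cap('scene')
cv2.imwrite('pics/t2.png',cv2.cvtColor(np.vstack([a['frame'][90:300],b['frame'][100:330]]),cv2.COLOR_RGB2BGR))
for n,c in(('top',a),('scene',b)):
  for o in('tin','canister','salt_mill'): print(n,o,[(np.round(d['at'],3).tolist(),round(d['confidence'],2)) for d in finder.recognise(n,o)[:3]])
E
```

```text
t 16.42 p [ 0.5752 -0.0406  0.3089] xang -179.96 zc [ 0.0039 -0.0011 -1.    ] F [ 0.1 -0.1 -0.8] op 0.0869 g 0.0
[-1.51318803e+01  2.09482925e+01  8.25247622e+01 -2.03179441e-03
  7.62922905e+01 -1.05173388e+02]
top tin [([0.545, -0.043, 0.187], 0.78)]
top canister []
top salt_mill [([0.677, -0.268, 0.094], 0.68), ([0.557, -0.199, 0.099], 0.61)]
scene tin [([0.555, -0.072, 0.15], 0.68), ([0.465, -0.228, 0.027], 0.18)]
scene canister [([0.422, -0.075, 0.144], 0.97)]
scene salt_mill [([0.55, -0.22, 0.091], 0.88), ([0.674, -0.288, 0.062], 0.76)]
```

View pics/t2.png

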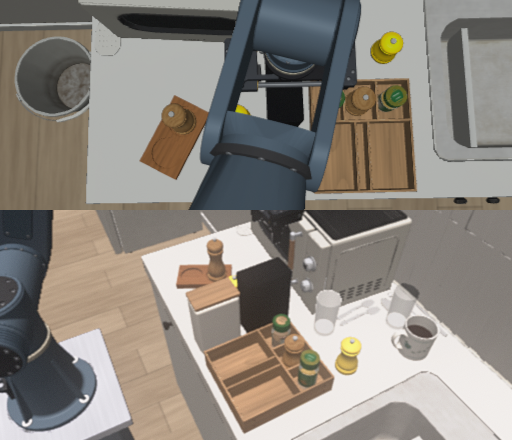

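Tin (scene crop 265,295) and canister (213,315) both stand upright on the worktop. Going for the brown mill in the middle back cell, turning the jaws along x.

In the tool's units: 56 degrees / 360 = 0.1556.

>>> {"name": "play_rows", "arguments": {
  "motion": [
    [[0.001,-0.02,0,0,0,0.0194],[0.003,-0.045,0,0,0,0.0389],[0.005,-0.072,0,0,0,0.0583],[0.007,-0.1,0,0,0,0.0778],[0.009,-0.13,0,0,0,0.0972],[0.01,-0.155,0,0,0,0.1167],[0.01,-0.1705,0,0,0,0.1361],[0.01,-0.1705,0,0,0,0.1556]]
  ]
}}

```text
time_s: 17.48
position: [0.5643, -0.2147, 0.3065]
tcp_rot: [[-0.552, 0.834, -0.0], [0.834, 0.552, -0.002], [-0.001, -0.001, -1.0]]
force: [1.0, -0.4, -0.8]
opening: 1.001
grasp_force: 0.0
```

In the tool's units: 34 degrees / 360 = 0.0944.

>>> {"name": "play_rows", "arguments": {
  "motion": [
    [[0,0,0,0,0,0.0194],[0,0,0,0,0,0.0389],[0,0,0,0,0,0.0583],[0,0,0,0,0,0.0778],[0,0,0,0,0,0.0944],[0,0,0,0,0,0.0944],[0,0,0,0,0,0.0944]]
  ]
}}

```text
time_s: 18.07
position: [0.5643, -0.2108, 0.3068]
tcp_rot: [[-0.003, 1.0, -0.001], [1.0, 0.003, 0.0], [0.0, -0.001, -1.0]]
force: [0.2, -0.0, -0.1]
opening: 1.0
grasp_force: 0.0
```

```bash
python3 st.py
python3 - <<'E'
from fit import *
prof=[(.029,.008),(.029,.03),(.0245,.088),(.0245,.107),(.006,.118)]
V=[]
for n in('top','scene','wrist'):
    c=cap(n)
    cv2.imwrite('pics/sm_%s.png'%n,cv2.cvtColor(c['frame'],cv2.COLOR_RGB2BGR))
    for d in finder.outline_of(n,'salt_mill'):
        ys,xs=np.nonzero(d['pixels']);q=proj(c,[(.565,-.211,.07)])[0]
        if np.hypot(xs.mean()-q[0],ys.mean()-q[1])<(25 if n!='wrist' else 50):
            print(n,xs.mean(),ys.mean(),len(xs),fit([(c,d['pixels'].astype(float))],lambda p:cylpts(p,prof),(.565,-.211))); break
E
```

```text
t 18.07 p [ 0.5643 -0.2108  0.3068] xang 90.2 zc [-7.e-04  3.e-04 -1.e+00] F [ 0.2 -0.  -0.1] op 0.087 g 0.0
top 352.7957746478873 188.85915492957747 284 (array([ 0.56762695, -0.19510645]), np.float64(1.5214305440486053))
scene 292.7758318739054 240.1663747810858 571 (array([ 0.57121094, -0.19949609]), np.float64(0.43166100065245006))
wrist 257.96262975778546 154.26920415224913 1445 (array([ 0.56419801, -0.20806522]), np.float64(0.10183865933916819))
```

View pics/sm_wrist.png

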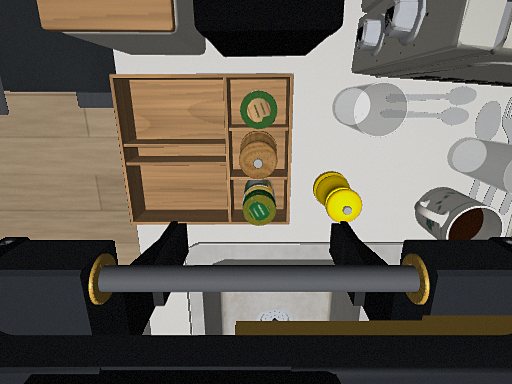

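The brown mill is confirmed at (258,155) in the wrist view, between the green-capped jars; the yellow one (345,205) is outside the organiser. Descending.

>>> {"name": "play_rows", "arguments": {
  "motion": [
    [[0,0,0.02,0,0,0],[0,0,0.045,0,0,0],[0,0,0.07,0,0,0],[0,0,0.095,0,0,0],[0,0,0.12,0,0,0],[0,0,0.14,0,0,0],[0,0,0.15,0,0,0],[0,0,0.15,0,0,0]]
  ]
}}

```text
time_s: 19.03
position: [0.5629, -0.21, 0.1548]
tcp_rot: [[-0.001, 1.0, -0.005], [1.0, 0.001, 0.003], [0.003, -0.005, -1.0]]
force: [-0.7, 0.2, -0.4]
opening: 1.002
grasp_force: 0.0
```

>>> {"name": "play_rows", "arguments": {
  "motion": [
    [[0,0,0.015,0,0,0],[0,0,0.03,0,0,0],[0,0,0.045,0,0,0],[0,0,0.056,0,0,0],[0,0,0.061,0,0,0],[0,0,0.061,0,0,0],[0,0,0.061,0,0,0]]
  ]
}}

```text
time_s: 19.62
position: [0.565, -0.2111, 0.0969]
tcp_rot: [[-0.001, 1.0, 0.001], [1.0, 0.001, -0.001], [-0.001, 0.001, -1.0]]
force: [0.0, 0.5, -0.9]
opening: 0.997
grasp_force: 0.0
```

```bash
python3 st.py; python3 -c "
from h import *
c=cap('wrist','w3.png'); cv2.imwrite('pics/w3.png',cv2.cvtColor(c['frame'][60:330],cv2.COLOR_RGB2BGR))
print(proj(c,[(.5645,-.2095,.118),(.5645,-.2095,.107)]))"
```

```text
t 19.62 p [ 0.565  -0.2111  0.0969] xang 90.04 zc [ 1.e-03 -6.e-04 -1.e+00] F [ 0.   0.5 -0.9] op 0.0867 g 0.0
[[257.19428673 245.70500097]
 [257.25056665 236.64203205]]
```

View pics/w3.png

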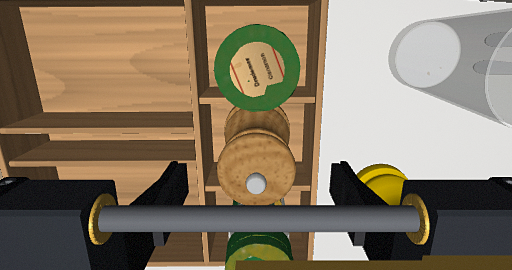

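Mill head centred between the open fingers (button at 256,183), about 2 mm off along tool x. I'll correct that and close.

>>> {"name": "play_rows", "arguments": {
  "motion": [
    [[0.001,0,0.001,0,0,0],[0.002,0,0.001,0,0,0],[0.002,0,0.001,0,0,0]]
  ]
}}

```text
time_s: 19.92
position: [0.5647, -0.2087, 0.0958]
tcp_rot: [[-0.001, 1.0, 0.001], [1.0, 0.001, -0.0], [-0.0, 0.001, -1.0]]
force: [0.7, -1.0, 0.7]
opening: 1.002
grasp_force: 0.0
```

>>> {"name": "play_rows", "arguments": {
  "motion": [
    [[0,0,0,0,0,0],[0,0,0,0,0,0],[0,0,0,0,0,0],[0,0,0,0,0,0],[0,0,0,0,0,0],[0,0,0,0,0,0],[0,0,0,0,0,0],[0,0,0,0,0,0]]
  ],
  "fingers": 0.035
}}

```text
time_s: 20.58
position: [0.5644, -0.2089, 0.0952]
tcp_rot: [[-0.001, 1.0, -0.0], [1.0, 0.001, 0.0], [0.0, -0.0, -1.0]]
force: [-0.4, 0.2, 1.4]
opening: 0.48
grasp_force: 0.6
```

```bash
python3 st.py
```

```text
t 20.58 p [ 0.5644 -0.2089  0.0952] xang 90.04 zc [-2.e-04  1.e-04 -1.e+00] F [-0.4  0.2  1.4] op 0.0417 g 0.6
```

>>> {"name": "play_rows", "arguments": {
  "motion": [
    [[0,0,0,0,0,0],[0,0,0,0,0,0],[0,0,0,0,0,0]]
  ]
}}

```text
time_s: 20.83
position: [0.5645, -0.2089, 0.0965]
tcp_rot: [[-0.001, 1.0, 0.0], [1.0, 0.001, -0.0], [-0.0, 0.0, -1.0]]
force: [-2.0, 0.9, 7.9]
opening: 0.413
grasp_force: 8.2
```

```bash
python3 st.py;  python3 -c "
from h import *
c=cap('wrist'); cv2.imwrite('pics/w4.png',cv2.cvtColor(c['frame'][60:330],cv2.COLOR_RGB2BGR))
print(proj(c,[(.5645,-.2089,.118),(.5645,-.2089,.107)]))"
```

```text
t 20.83 p [ 0.5645 -0.2089  0.0965] xang 90.05 zc [ 3.e-04 -4.e-04 -1.e+00] F [-2.   0.9  7.9] op 0.0359 g 8.2
[[258.0308882  248.62990708]
 [258.05025925 239.39843695]]
```

View pics/w4.png

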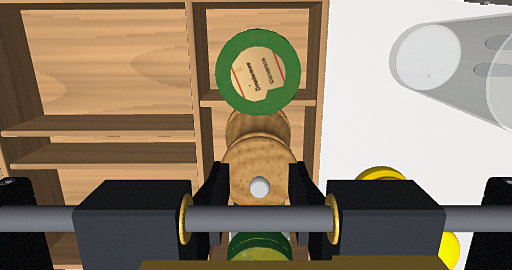

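```bash
python3 st.py;  python3 -c "
from h import *
c=cap('wrist'); im=c['frame'].copy()
t=np.linspace(0,6.28,60)
for y0,col in((-.2085,(255,0,0)),):
  for z,r in((.008,.029),(.088,.0245),(.107,.0245),(.118,.006)):
    for p in proj(c,[(.5645+r*np.cos(a),y0+r*np.sin(a),z) for a in t]): cv2.circle(im,tuple(np.round(p).astype(int).tolist()),0,col,-1)
P=[(.5645+s*.018,-.2089+d*.0095,z) for s in(-1,1) for d in(-1,1) for z in(.0795,.0965,.1145)]
for p in proj(c,P): cv2.circle(im,tuple(np.round(p).astype(int).tolist()),1,(0,0,255),-1)
im=im[140:320,150:370]
cv2.imwrite('pics/w5.png',cv2.cvtColor(cv2.resize(im,None,fx=3.3,fy=3.3,interpolation=cv2.INTER_NEAREST),cv2.COLOR_RGB2BGR))"
```

```text
t 20.88 p [ 0.5645 -0.209   0.0966] xang 90.05 zc [ 4.e-04 -5.e-04 -1.e+00] F [-2.5  1.4  7.7] op 0.0356 g 8.2
```

View pics/w5.png

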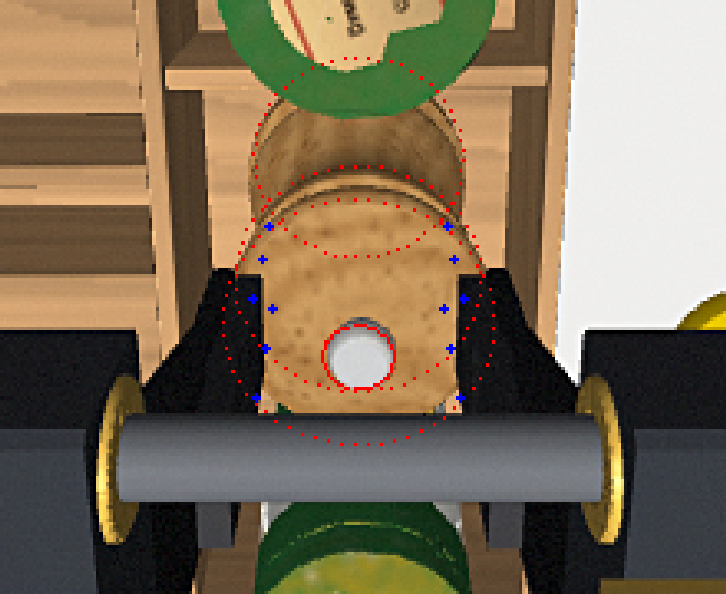

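The closed fingers overlap the head's top edge (crop columns 262 and 458), so they are pinching the rounded shoulder rather than the band. I'll open, go lower and regrip.

>>> {"name": "play_rows", "arguments": {
  "motion": [
    [[0,0,0,0,0,0],[0,0,0,0,0,0],[0,0,0,0,0,0],[0,0,0,0,0,0],[0,0,0,0,0,0],[0,0,0,0,0,0],[0,0,0,0,0,0],[0,0,0,0,0,0]]
  ],
  "fingers": 0.087
}}

```text
time_s: 21.6
position: [0.5644, -0.2088, 0.0951]
tcp_rot: [[-0.001, 1.0, -0.0], [1.0, 0.001, 0.0], [0.0, -0.0, -1.0]]
force: [-0.2, -0.5, 0.3]
opening: 0.922
grasp_force: 0.0
```

```bash
python3 st.py
python3 - <<'E'
from fit import *
prof=[(.029,.008),(.029,.03),(.0245,.088),(.0245,.107),(.006,.118)]
c=cap('wrist');cv2.imwrite('pics/w6.png',cv2.cvtColor(cv2.resize(c['frame'][120:320,130:390],None,fx=3,fy=3,interpolation=cv2.INTER_CUBIC),cv2.COLOR_RGB2BGR))
for d in finder.outline_of('wrist','salt_mill'): 
    ys,xs=np.nonzero(d['pixels']);print(xs.min(),xs.max(),ys.min(),ys.max(),fit([(c,d['pixels'].astype(float))],lambda p:cylpts(p,prof),(.565,-.209)))
E
```

```text
t 21.6 p [ 0.5644 -0.2088  0.0951] xang 90.03 zc [-2.e-04  1.e-04 -1.e+00] F [-0.2 -0.5  0.3] op 0.0802 g 0.0
356 404 227 264 (array([ 0.56329521, -0.14674506]), np.float64(7.725539643597498))
217 296 170 265 (array([ 0.563013  , -0.20524574]), np.float64(0.236666635258941))
```

View pics/w6.png

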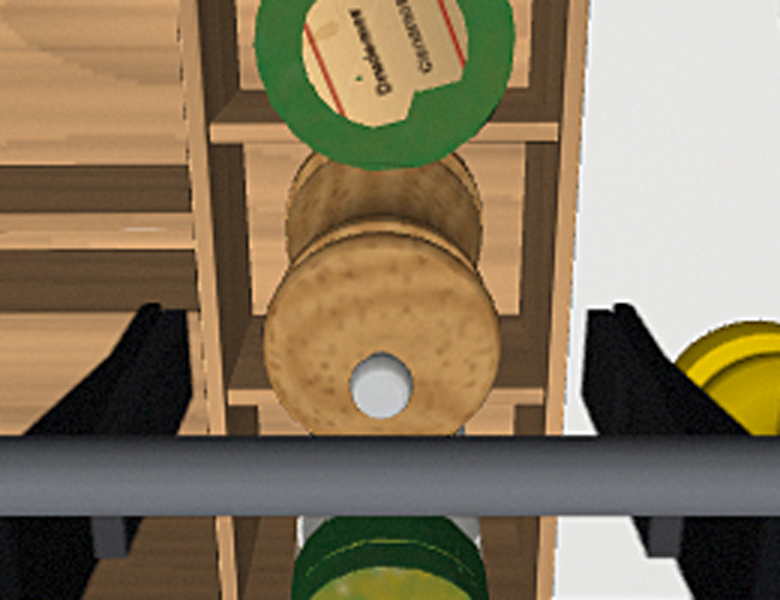

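Run:
```python
from fit import *
c=cap('wrist');K=c['camera_matrix'];print(K[0,0],K[1,1],K[0,2],K[1,2]); s=bot.read_state();print(s['opening'],s['position'])
R,t=c['R'],c['t'];o=-R.T@t
for u,v in [(192,222),(325,223),(193,251),(323.5,251)]:
    for dep in (K[0,0]/1657,K[0,0]/1600,):
        X=R.T@(np.linalg.solve(K,[u,v,1])*dep-t); print((u,v),round(dep,4),np.round(X,4))
im=cap('scene');tp=cap('top')
g=lambda i,p:i['frame']
pt=proj(im,[(.565,-.209,.1)])[0];print(pt)
x,y=pt.astype(int)
cv2.imwrite('pics/s7.png',cv2.cvtColor(cv2.resize(im['frame'][y-70:y+50,x-80:x+80],None,fx=5,fy=5,interpolation=cv2.INTER_CUBIC),cv2.COLOR_RGB2BGR))
```

```text
294.6678455979103 294.6678455979103 258.53865430780814 187.3899721262488
0.9813705478405566 [ 0.56442192 -0.20884939  0.09517143]
(192, 222) 0.1778 [ 0.5246 -0.1998  0.1005]
(192, 222) 0.1842 [ 0.5231 -0.2025  0.0947]
(325, 223) 0.1778 [ 0.6048 -0.2004  0.1007]
(325, 223) 0.1842 [ 0.6063 -0.203   0.0949]
(193, 251) 0.1778 [ 0.5252 -0.2165  0.1058]
(193, 251) 0.1842 [ 0.5238 -0.2197  0.1001]
(323.5, 251) 0.1778 [ 0.6039 -0.2165  0.1058]
(323.5, 251) 0.1842 [ 0.6053 -0.2197  0.1001]
[294.42275218 231.09640133]
```

View pics/s7.png

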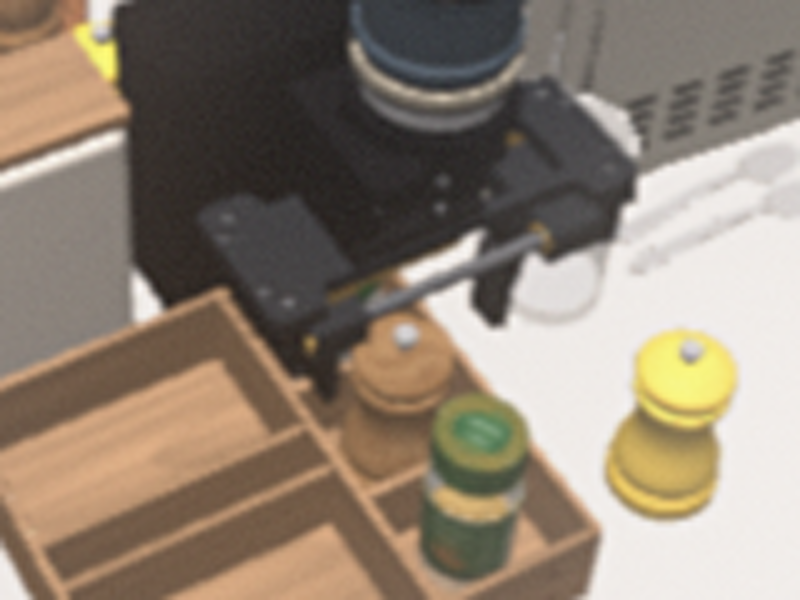

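The fingertips really sit at about z 0.10, roughly level with the top of the head, so I'll go 13 mm deeper. That clears the organiser walls and the jars under either reading.

>>> {"name": "play_rows", "arguments": {
  "motion": [
    [[0,0,0.003,0,0,0],[0,0,0.006,0,0,0],[0,0,0.009,0,0,0],[0,0,0.012,0,0,0],[0,0,0.013,0,0,0],[0,0,0.013,0,0,0]]
  ]
}}

```text
time_s: 22.35
position: [0.5641, -0.2087, 0.0817]
tcp_rot: [[-0.001, 1.0, -0.001], [1.0, 0.001, 0.001], [0.001, -0.001, -1.0]]
force: [0.9, 0.8, 0.2]
opening: 1.0
grasp_force: 0.0
```

>>> {"name": "play_rows", "arguments": {
  "motion": [
    [[0,0,0,0,0,0],[0,0,0,0,0,0],[0,0,0,0,0,0],[0,0,0,0,0,0],[0,0,0,0,0,0],[0,0,0,0,0,0],[0,0,0,0,0,0],[0,0,0,0,0,0]]
  ],
  "fingers": 0.035
}}

```text
time_s: 23.02
position: [0.5642, -0.2088, 0.0823]
tcp_rot: [[-0.001, 1.0, -0.0], [1.0, 0.001, 0.0], [0.0, -0.0, -1.0]]
force: [-2.1, -0.8, -0.1]
opening: 0.527
grasp_force: 30.0
```

```bash
python3 st.py
```

```text
t 23.02 p [ 0.5642 -0.2088  0.0823] xang 90.04 zc [-5.e-04  2.e-04 -1.e+00] F [-2.1 -0.8 -0.1] op 0.0459 g 30.0
```

>>> {"name": "play_rows", "arguments": {
  "motion": [
    [[0,0,0,0,0,0],[0,0,0,0,0,0],[0,0,0,0,0,0],[0,0,0,0,0,0],[0,0,0.001,0,0,0],[0,0,0.003,0,0,0],[0,0,0.005,0,0,0],[0,0,0.005,0,0,0]]
  ],
  "fingers": 0.07
}}

```text
time_s: 23.68
position: [0.5641, -0.2086, 0.0767]
tcp_rot: [[-0.001, 1.0, -0.001], [1.0, 0.001, 0.0], [0.0, -0.001, -1.0]]
force: [-0.2, 0.4, 0.2]
opening: 0.801
grasp_force: 0.0
```

>>> {"name": "play_rows", "arguments": {
  "motion": [
    [[0,0,0,0,0,0],[0,0,0,0,0,0],[0,0,0,0,0,0],[0,0,0,0,0,0],[0,0,0,0,0,0],[0,0,0,0,0,0],[0,0,0,0,0,0],[0,0,0,0,0,0]]
  ],
  "fingers": 0.035
}}

```text
time_s: 24.35
position: [0.5642, -0.2088, 0.0773]
tcp_rot: [[-0.001, 1.0, -0.0], [1.0, 0.001, 0.0], [0.0, -0.0, -1.0]]
force: [-0.9, -0.1, 1.0]
opening: 0.534
grasp_force: 29.9
```

```bash
python3 st.py; python3 -c "
from h import *
c=cap('wrist');cv2.imwrite('pics/w8.png',cv2.cvtColor(cv2.resize(c['frame'][120:320,130:390],None,fx=3,fy=3,interpolation=cv2.INTER_CUBIC),cv2.COLOR_RGB2BGR))"
```

```text
t 24.35 p [ 0.5642 -0.2088  0.0773] xang 90.04 zc [-4.e-04  1.e-04 -1.e+00] F [-0.9 -0.1  1. ] op 0.0465 g 29.9
```

View pics/w8.png

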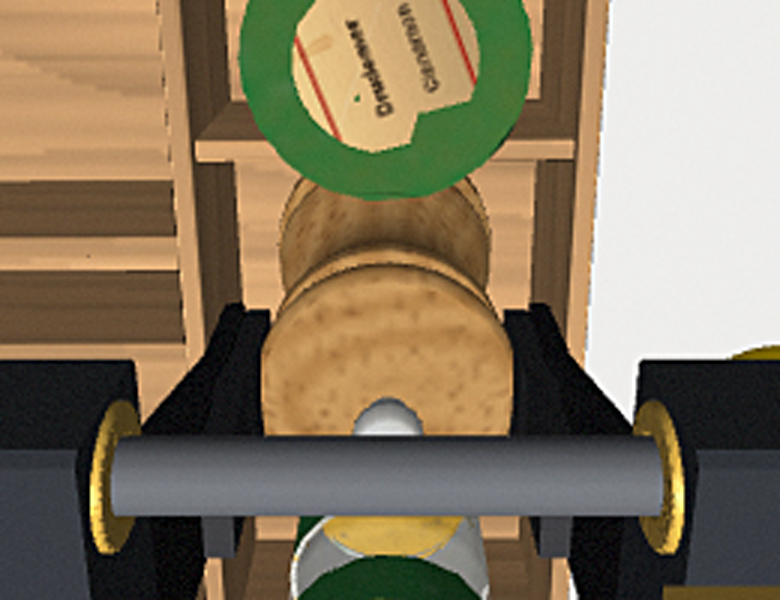

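Fingers now hug the full head band (46.5 mm, 30 N). Lifting.

>>> {"name": "play_rows", "arguments": {
  "motion": [
    [[0,0,-0.004,0,0,0],[0,0,-0.012,0,0,0],[0,0,-0.024,0,0,0],[0,0,-0.04,0,0,0],[0,0,-0.06,0,0,0],[0,0,-0.08,0,0,0],[0,0,-0.095,0,0,0],[0,0,-0.1,0,0,0]]
  ]
}}

```text
time_s: 25.07
position: [0.5662, -0.2098, 0.1812]
tcp_rot: [[-0.001, 1.0, 0.006], [1.0, 0.001, -0.003], [-0.003, 0.006, -1.0]]
force: [0.7, 0.7, -1.1]
opening: 0.532
grasp_force: 29.9
```

>>> {"name": "play_rows", "arguments": {
  "motion": [
    [[0,0,-0.01,0,0,0],[0,0,-0.03,0,0,0],[0,0,-0.055,0,0,0],[0,0,-0.08,0,0,0],[0,0,-0.103,0,0,0],[0,0,-0.12,0,0,0],[0,0,-0.128,0,0,0],[0,0,-0.128,0,0,0]]
  ]
}}

```text
time_s: 25.73
position: [0.5651, -0.2092, 0.3072]
tcp_rot: [[-0.001, 1.0, 0.003], [1.0, 0.001, -0.002], [-0.002, 0.003, -1.0]]
force: [0.3, -0.4, -1.6]
opening: 0.53
grasp_force: 29.9
```

```bash
python3 st.py
```

```text
t 25.73 p [ 0.5651 -0.2092  0.3072] xang 90.04 zc [ 0.0032 -0.0019 -1.    ] F [ 0.3 -0.4 -1.6] op 0.0461 g 29.9
```

```bash
cat > tray.py <<'E'
from fit import *
z18=.018
def score_cams(names):
    D=[]
    for n in names:
        c=cap(n); g=cv2.cvtColor(c['frame'],cv2.COLOR_RGB2GRAY); g=cv2.resize(g,None,fx=4,fy=4,interpolation=cv2.INTER_CUBIC); g=cv2.GaussianBlur(g,(0,0),3).astype(np.float32)
        m=np.hypot(cv2.Sobel(g,cv2.CV_32F,1,0),cv2.Sobel(g,cv2.CV_32F,0,1)); D.append((c,m))
    return D
def samp(c,m,P):
    q=((proj(c,P)+.5)*4-.5).astype(np.float32); return cv2.remap(m,q[None,:,0],q[None,:,1],cv2.INTER_LINEAR)[0]
def pts(p):
    cs,sn=np.cos(p[2]),np.sin(p[2]); R=np.array([[cs,-sn],[sn,cs]])
    u=np.linspace(-1,1,60); e=[]
    for s in(-1,1):
        e+= [(a*.084,s*.046) for a in u]+[(s*.084,a*.046) for a in u]
    e=np.array(e)@R.T+p[:2]; e=np.c_[e,np.full(len(e),z18)]
    t=np.linspace(0,2*np.pi,120); k=np.c_[-.04+.0345*np.cos(t),.0345*np.sin(t)]@R.T+p[:2]; k=np.c_[k,np.full(120,z18)]
    return e,k
E
python3 - <<'E'
from tray import *
for names in(('top',),('scene',),('top','scene')):
    D=score_cams(names)
    def cost(p):
        e,k=pts(p); return -sum(np.clip(samp(c,m,e),0,60).mean()+1.0*np.clip(samp(c,m,k),0,40).mean() for c,m in D)
    best=min((cost((x,y,a)),x,y,a) for x in np.arange(.486,.506,.002) for y in np.arange(.194,.214,.002) for a in np.arange(-.54,-.42,.02))
    o=minimize(cost,best[1:],method='Nelder-Mead',options=dict(initial_simplex=np.array(best[1:])+np.vstack([np.zeros(3),np.diag([.002,.002,.02])]),xatol=1e-4,fatol=1e-3))
    p=o.x; print(names,np.round(p,4),np.degrees(p[2]).round(1),'recess',np.round([p[0]-.04*np.cos(p[2]),p[1]-.04*np.sin(p[2])],4),o.fun)
E
```

```text
('top',) [ 0.4952  0.2025 -0.4838] -27.7 recess [0.4598 0.2211] -61.4957160949707
('scene',) [ 0.4965  0.2075 -0.4467] -25.6 recess [0.4604 0.2248] -58.352149963378906
('top', 'scene') [ 0.4952  0.2026 -0.4845] -27.8 recess [0.4599 0.2212] -114.92524719238281
```

>>> {"name": "play_rows", "arguments": {
  "motion": [
    [[0.01,-0.002,0,0,0,0],[0.03,-0.007,0,0,0,0],[0.058,-0.014,0,0,0,0],[0.09,-0.022,0,0,0,0],[0.122,-0.03,0,0,0,0],[0.154,-0.037,0,0,0,0],[0.186,-0.045,0,0,0,0],[0.215,-0.052,0,0,0,0]]
  ]
}}

```text
time_s: 26.6
position: [0.5104, 0.0087, 0.3043]
tcp_rot: [[-0.001, 1.0, -0.003], [1.0, 0.001, 0.001], [0.001, -0.003, -1.0]]
force: [-0.0, 0.6, -1.8]
opening: 0.538
grasp_force: 29.9
```

In the tool's units: -56 degrees / 360 = -0.1556.

>>> {"name": "play_rows", "arguments": {
  "motion": [
    [[0.03,-0.008,0,0,0,-0.0194],[0.062,-0.015,0,0,0,-0.0389],[0.094,-0.023,0,0,0,-0.0583],[0.126,-0.031,0,0,0,-0.0778],[0.158,-0.039,0,0,0,-0.0972],[0.187,-0.046,0,0,0,-0.1167],[0.206,-0.051,0,0,0,-0.1361],[0.215,-0.0525,0,0,0,-0.1556]]
  ]
}}

```text
time_s: 27.27
position: [0.457, 0.224, 0.3043]
tcp_rot: [[-0.835, 0.551, -0.003], [0.551, 0.835, 0.001], [0.003, -0.001, -1.0]]
force: [-0.2, 0.1, -2.6]
opening: 0.537
grasp_force: 29.9
```

In the tool's units: -6.3 degrees / 360 = -0.0175.

>>> {"name": "play_rows", "arguments": {
  "motion": [
    [[0,0,0,0,0,-0.0097],[0,0,0,0,0,-0.0175],[0,0,0,0,0,-0.0175],[0,0,0,0,0,-0.0175],[0,0,0,0,0,-0.0175]]
  ]
}}

```text
time_s: 27.68
position: [0.4591, 0.2211, 0.3048]
tcp_rot: [[-0.885, 0.465, -0.001], [0.465, 0.885, -0.0], [0.001, -0.001, -1.0]]
force: [-0.2, 0.3, -0.8]
opening: 0.533
grasp_force: 29.9
```

```bash
python3 st.py
```

```text
t 27.68 p [0.4591 0.2211 0.3048] xang 152.28 zc [-1.2e-03 -1.0e-04 -1.0e+00] F [-0.2  0.3 -0.8] op 0.0464 g 29.9
```

>>> {"name": "play_rows", "arguments": {
  "motion": [
    [[0,0,0.01,0,0,0],[0,0,0.03,0,0,0],[0,0,0.055,0,0,0],[0,0,0.08,0,0,0],[0,0,0.105,0,0,0],[0,0,0.13,0,0,0],[0,0,0.145,0,0,0],[0,0,0.15,0,0,0]]
  ]
}}

```text
time_s: 28.35
position: [0.4574, 0.2203, 0.1521]
tcp_rot: [[-0.885, 0.465, -0.006], [0.465, 0.885, -0.001], [0.005, -0.004, -1.0]]
force: [-0.1, -0.3, -1.5]
opening: 0.533
grasp_force: 29.9
```

>>> {"name": "play_rows", "arguments": {
  "motion": [
    [[0,0,0.008,0,0,0],[0,0,0.022,0,0,0],[0,0,0.036,0,0,0],[0,0,0.046,0,0,0],[0,0,0.052,0,0,0],[0,0,0.052,0,0,0],[0,0,0.052,0,0,0]]
  ]
}}

```text
time_s: 28.93
position: [0.46, 0.2211, 0.1034]
tcp_rot: [[-0.886, 0.464, 0.0], [0.464, 0.886, 0.0], [-0.0, 0.0, -1.0]]
force: [-0.5, 0.0, -1.5]
opening: 0.534
grasp_force: 29.9
```

```bash
python3 st.py
python3 - <<'E'
from h import *
s=cap('scene');w=cap('wrist')
p=proj(s,[(.46,.22,.06)])[0].astype(int);x,y=p
a=cv2.resize(s['frame'][max(0,y-50):y+40,x-60:x+60],(600,450),interpolation=cv2.INTER_CUBIC)
b=cv2.resize(w['frame'],(200,150)); print(p)
cv2.imwrite('pics/place.png',cv2.cvtColor(a,cv2.COLOR_RGB2BGR)); cv2.imwrite('pics/wr.png',cv2.cvtColor(w['frame'],cv2.COLOR_RGB2BGR))
E
```

```text
t 28.93 p [0.46   0.2211 0.1034] xang 152.33 zc [ 5.e-04  1.e-04 -1.e+00] F [-0.5  0.  -1.5] op 0.0464 g 29.9
[190 154]
```

>>> {"name": "play_rows", "arguments": {
  "motion": [
    [[0,0,0.004,0,0,0],[0,0,0.008,0,0,0],[0,0,0.012,0,0,0],[0,0,0.016,0,0,0],[0,0,0.019,0,0,0],[0,0,0.021,0,0,0],[0,0,0.021,0,0,0],[0,0,0.021,0,0,0]]
  ]
}}

```text
time_s: 29.7
position: [0.4596, 0.2211, 0.082]
tcp_rot: [[-0.886, 0.464, -0.0], [0.464, 0.886, -0.0], [0.0, -0.0, -1.0]]
force: [-0.4, -0.1, -2.5]
opening: 0.538
grasp_force: 29.9
```

```bash
python3 st.py
```

```text
t 29.7 p [0.4596 0.2211 0.082 ] xang 152.34 zc [-4.e-04 -1.e-04 -1.e+00] F [-0.4 -0.1 -2.5] op 0.0468 g 29.9
```

No contact yet and the base is already below the rim, so it is in the recess.

>>> {"name": "play_rows", "arguments": {
  "motion": [
    [[0,0,0.001,0,0,0],[0,0,0.002,0,0,0],[0,0,0.003,0,0,0],[0,0,0.0035,0,0,0],[0,0,0.0035,0,0,0]]
  ]
}}

```text
time_s: 30.12
position: [0.4596, 0.2211, 0.0787]
tcp_rot: [[-0.886, 0.464, -0.0], [0.464, 0.886, -0.0], [0.0, -0.0, -1.0]]
force: [0.1, -0.1, -1.5]
opening: 0.534
grasp_force: 29.9
```

```bash
python3 st.py
```

```text
t 30.12 p [0.4596 0.2211 0.0787] xang 152.34 zc [-1.e-04 -0.e+00 -1.e+00] F [ 0.1 -0.1 -1.5] op 0.0465 g 29.9
```

>>> {"name": "play_rows", "arguments": {
  "motion": [
    [[0,0,0.0007,0,0,0],[0,0,0.0014,0,0,0],[0,0,0.002,0,0,0],[0,0,0.002,0,0,0]]
  ]
}}

```text
time_s: 30.45
position: [0.46, 0.221, 0.0781]
tcp_rot: [[-0.886, 0.464, 0.001], [0.464, 0.886, -0.0], [-0.001, 0.0, -1.0]]
force: [-2.1, -1.8, 9.5]
opening: 0.539
grasp_force: 30.0
```

```bash
python3 st.py
```

```text
t 30.45 p [0.46   0.221  0.0781] xang 152.36 zc [ 1.1e-03 -2.0e-04 -1.0e+00] F [-2.1 -1.8  9.5] op 0.0469 g 30.0
```

Contact comes at the predicted seat height (TCP 0.078). Release and rise.

>>> {"name": "play_rows", "arguments": {
  "motion": [
    [[0,0,0,0,0,0],[0,0,0,0,0,0],[0,0,0,0,0,0],[0,0,0,0,0,0],[0,0,0,0,0,0],[0,0,0,0,0,0],[0,0,0,0,0,0],[0,0,0,0,0,0]]
  ],
  "fingers": 0.08
}}

```text
time_s: 31.12
position: [0.4596, 0.2211, 0.0766]
tcp_rot: [[-0.886, 0.464, -0.0], [0.464, 0.886, -0.0], [0.0, -0.0, -1.0]]
force: [0.5, 0.7, 0.3]
opening: 0.913
grasp_force: 0.0
```

>>> {"name": "play_rows", "arguments": {
  "motion": [
    [[0,0,-0.015,0,0,0],[0,0,-0.035,0,0,0],[0,0,-0.06,0,0,0],[0,0,-0.09,0,0,0],[0,0,-0.12,0,0,0],[0,0,-0.155,0,0,0],[0,0,-0.19,0,0,0],[0,0,-0.22,0,0,0]]
  ]
}}

```text
time_s: 31.78
position: [0.4596, 0.2211, 0.2991]
tcp_rot: [[-0.886, 0.464, 0.002], [0.464, 0.886, 0.0], [-0.001, 0.001, -1.0]]
force: [0.0, 0.1, -0.8]
opening: 0.918
grasp_force: 0.0
```

>>> {"name": "play_rows", "arguments": {
  "motion": [
    [[0,0,0,0,0,0],[0,0,0,0,0,0]]
  ],
  "fingers": 0.087
}}

```text
time_s: 31.95
position: [0.4605, 0.2214, 0.2986]
tcp_rot: [[-0.886, 0.464, 0.005], [0.464, 0.886, 0.001], [-0.004, 0.003, -1.0]]
force: [-0.3, 0.3, -0.4]
opening: 0.977
grasp_force: 0.0
```

```bash
python3 st.py
python3 - <<'E'
from h import *
for n in('scene','wrist','top'):
    c=cap(n)
    for o in('salt_mill','pepper_mill'): print(n,o,[(np.round(d['at'],3).tolist(),round(d['confidence'],2),np.round(proj(c,[d['at']])[0]).tolist()) for d in finder.recognise(n,o)[:3]])
E
```

```text
t 31.95 p [0.4605 0.2214 0.2986] xang 152.35 zc [ 0.0045  0.001  -1.    ] F [-0.3  0.3 -0.4] op 0.085 g 0.0
scene salt_mill [([0.454, 0.204, 0.061], 0.63, [190.0, 158.0]), ([0.672, -0.291, 0.062], 0.57, [348.0, 248.0]), ([0.531, 0.052, 0.099], 0.5, [235.0, 171.0])]
scene pepper_mill [([0.527, 0.17, 0.081], 0.63, [217.0, 152.0])]
wrist salt_mill [([0.456, 0.224, 0.105], 0.87, [261.0, 162.0]), ([0.524, 0.08, 0.045], 0.81, [199.0, 233.0])]
wrist pepper_mill [([0.521, 0.192, 0.132], 0.71, [262.0, 224.0])]
top salt_mill [([0.675, -0.267, 0.095], 0.92, [387.0, 136.0]), ([0.527, 0.061, 0.093], 0.76, [235.0, 208.0]), ([0.474, 0.207, 0.036], 0.43, [171.0, 236.0])]
top pepper_mill [([0.524, 0.178, 0.132], 0.82, [176.0, 209.0])]
```

In the tool's units: -27.6 degrees / 360 = -0.0767.

>>> {"name": "play_rows", "arguments": {
  "motion": [
    [[-0.022,-0.018,-0.01,0,0,-0.0167],[-0.05,-0.04,-0.01,0,0,-0.0333],[-0.08,-0.064,-0.01,0,0,-0.05],[-0.11,-0.088,-0.01,0,0,-0.0667],[-0.14,-0.112,-0.01,0,0,-0.0767],[-0.17,-0.136,-0.01,0,0,-0.0767],[-0.2,-0.16,-0.01,0,0,-0.0767],[-0.2227,-0.1784,-0.01,0,0,-0.0767]]
  ]
}}

```text
time_s: 33.07
position: [0.5751, -0.0434, 0.3063]
tcp_rot: [[-1.0, 0.003, 0.0], [0.003, 1.0, -0.001], [-0.0, -0.001, -1.0]]
force: [0.7, 0.7, 0.2]
opening: 0.997
grasp_force: 0.0
```

>>> {"name": "play_rows", "arguments": {
  "motion": [
    [[0,0,0.02,0,0,0],[0,0,0.04,0,0,0],[0,0,0.06,0,0,0],[0,0,0.07,0,0,0],[0,0,0.07,0,0,0],[0,0,0.07,0,0,0]]
  ]
}}

```text
time_s: 33.57
position: [0.574, -0.0402, 0.2365]
tcp_rot: [[-1.0, 0.001, -0.001], [0.001, 1.0, 0.0], [0.001, 0.0, -1.0]]
force: [0.2, 1.0, 0.3]
opening: 0.999
grasp_force: 0.0
```

```bash
python3 st.py
python3 - <<'E'
from fit import *
c=cap('wrist')
for d in finder.outline_of('wrist','tin')[:1]: print(fit([(c,d['pixels'].astype(float))],lambda p:boxpts(p,.13,.071,.05,.188),(.5745,-.04,0)))
E
```

```text
t 33.57 p [ 0.574  -0.0402  0.2365] xang 179.95 zc [-1.e-03  2.e-04 -1.e+00] F [0.2 1.  0.3] op 0.0869 g 0.0
(array([ 0.57150509, -0.03974625,  0.0169002 ]), np.float64(0.08519748922057795))
```

>>> {"name": "play_rows", "arguments": {
  "motion": [
    [[0,0,0.02,0,0,0],[0,0,0.04,0,0,0],[0,0,0.06,0,0,0],[0,0,0.074,0,0,0],[0,0,0.0785,0,0,0],[0,0,0.0785,0,0,0],[0,0,0.0785,0,0,0]]
  ]
}}

```text
time_s: 34.25
position: [0.5751, -0.0405, 0.1594]
tcp_rot: [[-1.0, 0.001, 0.002], [0.001, 1.0, -0.001], [-0.002, -0.001, -1.0]]
force: [-0.9, -0.1, 0.4]
opening: 1.001
grasp_force: 0.0
```

>>> {"name": "play_rows", "arguments": {
  "motion": [
    [[0,0,0,0,0,0],[0,0,0,0,0,0],[0,0,0,0,0,0],[0,0,0,0,0,0],[0,0,0,0,0,0],[0,0,0,0,0,0],[0,0,0,0,0,0],[0,0,0,0,0,0]]
  ],
  "fingers": 0.058
}}

```text
time_s: 34.92
position: [0.5746, -0.0402, 0.1591]
tcp_rot: [[-1.0, 0.001, 0.001], [0.001, 1.0, -0.0], [-0.001, -0.0, -1.0]]
force: [0.3, 1.4, 4.9]
opening: 0.793
grasp_force: 29.9
```

```bash
python3 st.py
```

```text
t 34.92 p [ 0.5746 -0.0402  0.1591] xang 179.94 zc [ 0.0014 -0.     -1.    ] F [0.3 1.4 4.9] op 0.069 g 29.9
```

>>> {"name": "play_rows", "arguments": {
  "motion": [
    [[0,0,-0.005,0,0,0],[0,0,-0.018,0,0,0],[0,0,-0.04,0,0,0],[0,0,-0.066,0,0,0],[0,0,-0.095,0,0,0],[0,0,-0.125,0,0,0],[0,0,-0.148,0,0,0],[0,0,-0.16,0,0,0]]
  ]
}}

```text
time_s: 35.58
position: [0.5748, -0.0408, 0.3209]
tcp_rot: [[-1.0, 0.001, 0.003], [0.001, 1.0, -0.001], [-0.003, -0.001, -1.0]]
force: [1.4, 0.5, -2.7]
opening: 0.79
grasp_force: 29.9
```

>>> {"name": "play_rows", "arguments": {
  "motion": [
    [[0,-0.01,0,0,0,0],[0,-0.033,0,0,0,0],[0,-0.062,0,0,0,0],[0,-0.092,0,0,0,0],[0,-0.122,0,0,0,0],[0,-0.15,0,0,0,0],[0,-0.17,0,0,0,0],[0.003,-0.185,0,0,0,0]]
  ]
}}

```text
time_s: 36.25
position: [0.5697, -0.2281, 0.3155]
tcp_rot: [[-1.0, 0.003, -0.004], [0.003, 1.0, 0.001], [0.004, 0.001, -1.0]]
force: [0.2, -0.3, -3.5]
opening: 0.79
grasp_force: 29.9
```

>>> {"name": "play_rows", "arguments": {
  "motion": [
    [[0.01,-0.012,0,0,0,0],[0.028,-0.024,0,0,0,0],[0.05,-0.034,0,0,0,0],[0.075,-0.042,0,0,0,0],[0.098,-0.045,0,0,0,0],[0.115,-0.0452,0,0,0,0],[0.1265,-0.0452,0,0,0,0],[0.1265,-0.0452,0,0,0,0]]
  ]
}}

```text
time_s: 36.92
position: [0.4414, -0.2695, 0.3172]
tcp_rot: [[-1.0, 0.003, -0.004], [0.003, 1.0, 0.002], [0.004, 0.002, -1.0]]
force: [0.8, 0.2, -3.2]
opening: 0.791
grasp_force: 29.9
```

>>> {"name": "play_rows", "arguments": {
  "motion": [
    [[0,0,0.01,0,0,0],[0,0,0.022,0,0,0],[0,0,0.034,0,0,0],[0,0,0.044,0,0,0],[0,0,0.05,0,0,0],[0,0,0.05,0,0,0],[0,0,0.05,0,0,0]]
  ]
}}

```text
time_s: 37.5
position: [0.4447, -0.2703, 0.2677]
tcp_rot: [[-1.0, 0.001, -0.0], [0.001, 1.0, 0.001], [0.0, 0.001, -1.0]]
force: [0.8, -0.1, -2.4]
opening: 0.792
grasp_force: 29.9
```

```bash
python3 st.py
```

```text
t 37.5 p [ 0.4447 -0.2703  0.2677] xang 179.97 zc [-4.e-04  6.e-04 -1.e+00] F [ 0.8 -0.1 -2.4] op 0.0689 g 29.9
```

>>> {"name": "play_rows", "arguments": {
  "motion": [
    [[0,0,0.01,0,0,0],[0,0,0.024,0,0,0],[0,0,0.04,0,0,0],[0,0,0.056,0,0,0],[0,0,0.072,0,0,0],[0,0,0.085,0,0,0],[0,0,0.093,0,0,0],[0,0,0.093,0,0,0]]
  ]
}}

```text
time_s: 38.17
position: [0.4436, -0.2698, 0.1737]
tcp_rot: [[-1.0, 0.001, -0.002], [0.001, 1.0, 0.002], [0.002, 0.002, -1.0]]
force: [-0.7, 0.3, -2.2]
opening: 0.788
grasp_force: 29.9
```

>>> {"name": "play_rows", "arguments": {
  "motion": [
    [[0,0,0.0015,0,0,0],[0,0,0.003,0,0,0],[0,0,0.0045,0,0,0],[0,0,0.0055,0,0,0],[0,0,0.006,0,0,0],[0,0,0.006,0,0,0]]
  ]
}}

```text
time_s: 38.67
position: [0.4444, -0.2704, 0.1695]
tcp_rot: [[-1.0, 0.001, 0.0], [0.001, 1.0, -0.0], [-0.0, -0.0, -1.0]]
force: [-0.4, 0.0, -2.7]
opening: 0.791
grasp_force: 29.9
```

```bash
python3 st.py
```

```text
t 38.67 p [ 0.4444 -0.2704  0.1695] xang 179.94 zc [ 3.e-04 -3.e-04 -1.e+00] F [-0.4  0.  -2.7] op 0.0688 g 29.9
```

>>> {"name": "play_rows", "arguments": {
  "motion": [
    [[0,0,0.001,0,0,0],[0,0,0.002,0,0,0],[0,0,0.003,0,0,0],[0,0,0.0036,0,0,0],[0,0,0.0036,0,0,0]]
  ]
}}

```text
time_s: 39.08
position: [0.4444, -0.2704, 0.167]
tcp_rot: [[-1.0, 0.001, 0.0], [0.001, 1.0, -0.001], [-0.0, -0.001, -1.0]]
force: [-1.5, 1.4, 6.7]
opening: 0.792
grasp_force: 29.9
```

```bash
python3 st.py
```

```text
t 39.08 p [ 0.4444 -0.2704  0.167 ] xang 179.95 zc [ 4.e-04 -5.e-04 -1.e+00] F [-1.5  1.4  6.7] op 0.0689 g 29.9
```

>>> {"name": "play_rows", "arguments": {
  "motion": [
    [[0,0,0,0,0,0],[0,0,0,0,0,0],[0,0,0,0,0,0],[0,0,0,0,0,0],[0,0,0,0,0,0],[0,0,-0.015,0,0,0],[0,0,-0.035,0,0,0],[0,0,-0.06,0,0,0]]
  ],
  "fingers": 0.087
}}

```text
time_s: 39.75
position: [0.4434, -0.2696, 0.2249]
tcp_rot: [[-1.0, 0.001, -0.003], [0.001, 1.0, 0.003], [0.003, 0.003, -1.0]]
force: [-0.3, -0.6, -0.9]
opening: 0.993
grasp_force: 0.0
```

>>> {"name": "play_rows", "arguments": {
  "motion": [
    [[0,0,-0.035,0,0,0],[0.003,0.03,-0.055,0,0,0],[0.006,0.066,-0.06,0,0,0],[0.009,0.103,-0.06,0,0,0],[0.012,0.14,-0.06,0,0,0],[0.015,0.177,-0.06,0,0,0],[0.015,0.208,-0.06,0,0,0],[0.015,0.23,-0.06,0,0,0]]
  ]
}}

```text
time_s: 40.42
position: [0.4286, -0.0377, 0.2857]
tcp_rot: [[-1.0, -0.0, -0.0], [-0.0, 1.0, 0.001], [0.0, 0.001, -1.0]]
force: [0.5, 0.2, 0.9]
opening: 0.998
grasp_force: 0.0
```

>>> {"name": "play_rows", "arguments": {
  "motion": [
    [[0,0,0.015,0,0,0],[0,0,0.035,0,0,0],[0,0,0.05,0,0,0],[0,0,0.05,0,0,0],[0,0,0.05,0,0,0]]
  ]
}}

```text
time_s: 40.83
position: [0.4292, -0.0402, 0.2353]
tcp_rot: [[-1.0, 0.001, -0.002], [0.001, 1.0, 0.001], [0.002, 0.001, -1.0]]
force: [0.6, 0.5, 0.8]
opening: 0.999
grasp_force: 0.0
```

```bash
python3 st.py
python3 - <<'E'
from fit import *
c=cap('wrist')
for d in finder.outline_of('wrist','canister')[:1]: print(fit([(c,d['pixels'].astype(float))],lambda p:boxpts(p,.118,.066,.05,.183),(.4295,-.04,0)))
E
```

```text
t 40.83 p [ 0.4292 -0.0402  0.2353] xang 179.95 zc [-1.8e-03  6.0e-04 -1.0e+00] F [0.6 0.5 0.8] op 0.0869 g 0.0
(array([ 0.42655891, -0.04041466, -0.01272931]), np.float64(0.03650434709780084))
```

>>> {"name": "play_rows", "arguments": {
  "motion": [
    [[0,0,0.02,0,0,0],[0,0,0.04,0,0,0],[0,0,0.06,0,0,0],[0,0,0.075,0,0,0],[0,0,0.08,0,0,0],[0,0,0.08,0,0,0],[0,0,0.08,0,0,0]]
  ]
}}

```text
time_s: 41.52
position: [0.4304, -0.0408, 0.1564]
tcp_rot: [[-1.0, 0.001, 0.001], [0.001, 1.0, -0.001], [-0.001, -0.001, -1.0]]
force: [-0.6, 0.6, 0.2]
opening: 1.001
grasp_force: 0.0
```

>>> {"name": "play_rows", "arguments": {
  "motion": [
    [[0,0,0,0,0,0],[0,0,0,0,0,0],[0,0,0,0,0,0],[0,0,0,0,0,0],[0,0,0,0,0,0],[0,0,0,0,0,0],[0,0,0,0,0,0],[0,0,0,0,0,0]]
  ],
  "fingers": 0.055
}}

```text
time_s: 42.18
position: [0.4299, -0.0403, 0.1562]
tcp_rot: [[-1.0, 0.001, 0.001], [0.001, 1.0, -0.0], [-0.001, -0.0, -1.0]]
force: [-0.8, 1.7, 5.1]
opening: 0.761
grasp_force: 30.0
```

```bash
python3 st.py
```

```text
t 42.18 p [ 0.4299 -0.0403  0.1562] xang 179.93 zc [ 9.e-04 -0.e+00 -1.e+00] F [-0.8  1.7  5.1] op 0.0662 g 30.0
```

>>> {"name": "play_rows", "arguments": {
  "motion": [
    [[0,0,-0.005,0,0,0],[0,0,-0.016,0,0,0],[0,0,-0.032,0,0,0],[0,0,-0.05,0,0,0],[0,0,-0.067,0,0,0],[0,0,-0.082,0,0,0],[0,0,-0.09,0,0,0],[0,0,-0.09,0,0,0]]
  ]
}}

```text
time_s: 42.85
position: [0.43, -0.0406, 0.2466]
tcp_rot: [[-1.0, 0.001, 0.002], [0.001, 1.0, -0.001], [-0.002, -0.001, -1.0]]
force: [0.6, -0.5, -5.5]
opening: 0.758
grasp_force: 30.0
```

>>> {"name": "play_rows", "arguments": {
  "motion": [
    [[-0.001,-0.008,0,0,0,0],[-0.003,-0.024,0,0,0,0],[-0.006,-0.044,0,0,0,0],[-0.009,-0.066,0,0,0,0],[-0.012,-0.086,0,0,0,0],[-0.014,-0.102,0,0,0,0],[-0.015,-0.1118,0,0,0,0],[-0.015,-0.1118,0,0,0,0]]
  ]
}}

```text
time_s: 43.52
position: [0.4444, -0.1544, 0.2444]
tcp_rot: [[-1.0, 0.003, -0.001], [0.003, 1.0, -0.0], [0.001, -0.0, -1.0]]
force: [0.8, -0.7, -5.5]
opening: 0.751
grasp_force: 30.0
```

>>> {"name": "play_rows", "arguments": {
  "motion": [
    [[0,0,0.003,0,0,0],[0,0,0.006,0,0,0],[0,0,0.006,0,0,0],[0,0,0.006,0,0,0]]
  ]
}}

```text
time_s: 43.85
position: [0.4438, -0.1509, 0.2391]
tcp_rot: [[-1.0, -0.0, -0.001], [-0.0, 1.0, 0.001], [0.001, 0.001, -1.0]]
force: [-0.2, 0.5, -5.8]
opening: 0.755
grasp_force: 30.0
```

```bash
python3 st.py
```

```text
t 43.85 p [ 0.4438 -0.1509  0.2391] xang -179.99 zc [-0.0015  0.0011 -1.    ] F [-0.2  0.5 -5.8] op 0.0657 g 30.0
```

Aligned with the bay. Lowering.

>>> {"name": "play_rows", "arguments": {
  "motion": [
    [[0,0,0.008,0,0,0],[0,0,0.02,0,0,0],[0,0,0.034,0,0,0],[0,0,0.048,0,0,0],[0,0,0.059,0,0,0],[0,0,0.066,0,0,0],[0,0,0.068,0,0,0],[0,0,0.068,0,0,0]]
  ]
}}

```text
time_s: 44.52
position: [0.4443, -0.1519, 0.1712]
tcp_rot: [[-1.0, 0.001, -0.001], [0.001, 1.0, 0.001], [0.001, 0.001, -1.0]]
force: [0.5, 0.6, -6.2]
opening: 0.756
grasp_force: 30.0
```

>>> {"name": "play_rows", "arguments": {
  "motion": [
    [[0,0,0.0015,0,0,0],[0,0,0.003,0,0,0],[0,0,0.0045,0,0,0],[0,0,0.0055,0,0,0],[0,0,0.0055,0,0,0]]
  ]
}}

```text
time_s: 44.93
position: [0.4444, -0.1522, 0.1662]
tcp_rot: [[-1.0, 0.001, 0.0], [0.001, 1.0, -0.0], [-0.0, -0.0, -1.0]]
force: [0.2, 0.2, -4.4]
opening: 0.757
grasp_force: 30.0
```

```bash
python3 st.py
```

```text
t 44.93 p [ 0.4444 -0.1522  0.1662] xang 179.94 zc [ 2.e-04 -1.e-04 -1.e+00] F [ 0.2  0.2 -4.4] op 0.0658 g 30.0
```

>>> {"name": "play_rows", "arguments": {
  "motion": [
    [[0,0,0.001,0,0,0],[0,0,0.002,0,0,0],[0,0,0.0028,0,0,0],[0,0,0.0028,0,0,0]]
  ]
}}

```text
time_s: 45.27
position: [0.4446, -0.1523, 0.1642]
tcp_rot: [[-1.0, 0.001, 0.001], [0.001, 1.0, -0.0], [-0.001, -0.0, -1.0]]
force: [-2.2, 1.0, 3.9]
opening: 0.759
grasp_force: 30.0
```

```bash
python3 st.py
```

```text
t 45.27 p [ 0.4446 -0.1523  0.1642] xang 179.94 zc [ 5.e-04 -4.e-04 -1.e+00] F [-2.2  1.   3.9] op 0.0661 g 30.0
```

On the floor. Release and rise clear, then check with a picture.

>>> {"name": "play_rows", "arguments": {
  "motion": [
    [[0,0,0,0,0,0],[0,0,0,0,0,0],[0,0,0,0,0,0],[0,0,0,0,0,0],[0,0,0,0,0,0],[0,0,-0.015,0,0,0],[0,0,-0.035,0,0,0],[0,0,-0.06,0,0,0]]
  ],
  "fingers": 0.087
}}

```text
time_s: 45.93
position: [0.4435, -0.1516, 0.2228]
tcp_rot: [[-1.0, 0.001, -0.003], [0.001, 1.0, 0.002], [0.003, 0.002, -1.0]]
force: [0.5, -0.8, 0.4]
opening: 0.999
grasp_force: 0.0
```

>>> {"name": "play_rows", "arguments": {
  "motion": [
    [[0,0,-0.03,0,0,0],[0,0,-0.065,0,0,0],[0,0,-0.1,0,0,0],[0,0.03,-0.12,0,0,0],[0,0.065,-0.12,0,0,0],[0,0.1,-0.12,0,0,0],[0,0.13,-0.12,0,0,0],[0,0.13,-0.12,0,0,0]]
  ]
}}

```text
time_s: 46.6
position: [0.4434, -0.0176, 0.3435]
tcp_rot: [[-1.0, -0.004, -0.0], [-0.004, 1.0, 0.003], [0.0, 0.003, -1.0]]
force: [-0.7, -1.3, -0.7]
opening: 0.997
grasp_force: 0.0
```

>>> {"name": "play_rows", "arguments": {
  "motion": [
    [[0,0,0,0,0,0],[0,0,0,0,0,0],[0,0,0,0,0,0]]
  ]
}}

```text
time_s: 46.85
position: [0.4448, -0.0231, 0.3432]
tcp_rot: [[-1.0, 0.002, -0.0], [0.002, 1.0, -0.0], [0.0, -0.0, -1.0]]
force: [0.7, 0.4, -0.6]
opening: 1.0
grasp_force: 0.0
```

```bash
python3 st.py
python3 - <<'E'
from fit import *
c=cap('scene');t=cap('top')
cv2.imwrite('pics/final.png',cv2.cvtColor(np.vstack([c['frame'][90:330],t['frame'][110:300]]),cv2.COLOR_RGB2BGR))
for n,g,f in [('canister',(.445,-.151,0),lambda p:boxpts(p,.118,.066,.06,.191)),('tin',(.445,-.271,0),lambda p:boxpts(p,.13,.071,.06,.196))]:
    for d in finder.outline_of('top',n)[:1]: print(n,fit([(t,d['pixels'].astype(float))],f,g))
E
```

```text
t 46.85 p [ 0.4448 -0.0231  0.3432] xang 179.88 zc [-1.e-04 -5.e-04 -1.e+00] F [ 0.7  0.4 -0.6] op 0.087 g 0.0
canister (array([ 0.44495718, -0.15538774,  0.02359505]), np.float64(3.479874090104269))
tin (array([ 0.44409157, -0.2667234 , -0.00092231]), np.float64(0.0767128272305741))
```

View pics/final.png

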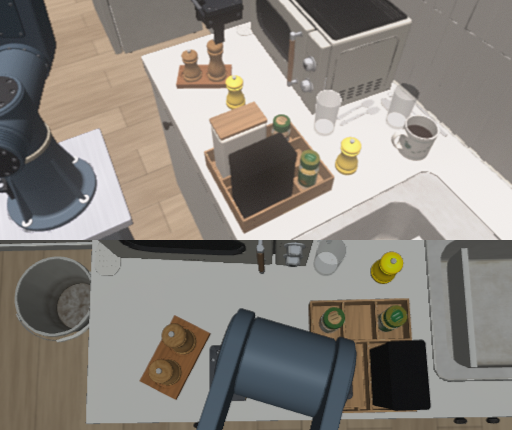

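The final picture shows the salt mill upright in the tray (190,65), and the canister (240,140) and tin (262,178) back in their bays. The jars, pepper mill and tumbler are standing where they were.

```bash
python3 -c "
from rig import bot
print(bot.hand_in())"
```

```text
the job is handed in; nothing more can be done
None
```

The job is handed in: the salt mill sits in the free tray recess, the tin and canister are back in their bays, and the last picture shows nothing tipped; no verdict was returned.

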